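# Unstack the box formers onto their carton blanks

### The job

Set up the carton folding bench: take the stack of four wooden formers apart and set each one down flat in the middle of the die-cut card blank whose middle panel has its shape (oblong, hexagonal, round, square), its sides along the crease lines. Set the blocks down rather than dropping them, and do not knock over the glue bottle or the cardboard tube standing on end.

Things in the scene. Friction and masses are not known exactly. Their poses are not given: they have to be found in the camera images.
- former_oblong: Oblong former, the lowest of the stack: plain wooden block, 34 mm high, its origin at the centre of its underside, z up; 58 mm along its x, 130 mm along its y. It stands on the table.
- former_hex: Hexagonal former, second from below, lying on the oblong one: plain wooden block, 34 mm high, its origin at the centre of its underside, z up; regular hexagon, 64 mm across flats, 74 mm across corners; one pair of flats faces its +x and -x (others at each 60 degrees).
- former_round: Round former, third from below, lying on the hexagonal one: plain wooden block, 34 mm high, its origin at the centre of its underside, z up; disc of 50 mm diameter.
- former_square: Square former, on top of the stack: plain wooden block, 34 mm high, its origin at the centre of its underside, z up; 32 by 32 mm, sides along its x and y.
- blank_oblong: Blank for the oblong former: flat kraft card, 2 mm thick, lying fixed on the table (origin at the centre of its middle panel, on the table; its upper face is 2 mm above the origin); brown, with dark crease lines round the middle panel and flaps outside them. Middle panel 62 mm along x, 134 mm along y, four flaps 20 mm wide (overall 102 by 174 mm).
- blank_hex: Blank for the hexagonal former: flat kraft card, 2 mm thick, lying fixed on the table (origin at the centre of its middle panel, on the table; its upper face is 2 mm above the origin); brown, with dark crease lines round the middle panel and flaps outside them. Middle panel a hexagon 68 mm across flats, one pair of flats facing +x and -x, six flaps 22 mm wide (overall about 112 mm).
- blank_round: Blank for the round former: flat kraft card, 2 mm thick, lying fixed on the table (origin at the centre of its middle panel, on the table; its upper face is 2 mm above the origin); brown, with dark crease lines round the middle panel and flaps outside them. Middle panel nearly round, eight short creases 53 mm apart across it, eight flaps 22 mm wide (overall about 97 mm).
- blank_square: Blank for the square former: flat kraft card, 2 mm thick, lying fixed on the table (origin at the centre of its middle panel, on the table; its upper face is 2 mm above the origin); brown, with dark crease lines round the middle panel and flaps outside them. Middle panel 36 by 36 mm, sides along x and y, four flaps 28 mm wide in a cross (overall 92 mm).
- glue_bottle: White glue bottle with a yellow cap, 60 mm diameter, 150 mm high, standing loose at the left; origin at the centre of its underside. Not to be knocked over.
- tube: Open cardboard tube standing loose on end among the blanks, 44 mm diameter, 90 mm high; origin at the centre of its underside. Not to be knocked over.
Not all that is in view belongs to the job. Leave any blue look-alike of the former_square alone. Leave any orange look-alike of the former_oblong alone.

How it is judged:
By the outcome, as a careful person would: the job done as asked, in the order asked, and still so for the second after the job is handed in, with the robot touching nothing.
It also fails if it takes over 104 s, if anything falls off the work surface, if the arm or the gripper's body presses on something with over 40 N, if the wrist force passes 120 N, or if a joint passes its speed limit or range.

### The arm

A 6-joint arm with a two-finger parallel gripper is mounted at the origin on the work surface. World frame = base frame: x ahead of the robot, y to its left, z up, the work surface at z = 0. Lengths are in m, angles in degrees, forces in N, time in s.
With the tool pointing down it reaches from about 0.35 to 0.775 m from the base axis. Payload 5.5 kg.
Tool frame: the origin (TCP) lies where the fingers leave the gripper's body, on its centre line; the fingertips stand 73 mm ahead of it and the grasp point (between the pads) lies 54 mm ahead of it (env.tip_extent is the distance from the TCP to the fingertips, in m); z points along the fingers, y is the line along which they close (so a half turn about z gives the same grasp; the last joint's range is limited). The gripper opens to 85 mm and grips with 20 to 120 N. Pads are 22 mm wide; open, the fingers measure 114 mm over their backs; the gripper's body (76 mm by 85 mm) begins 54 mm behind the grasp point. The pads swing forward as they close: fully open they stand 13 mm farther back than shut.
Start: joints at [59.267, 17.945, 2.641, 74.691, 0, 82.002], TCP at [0.222, 0.53, 0.304] pointing down, gripper open.
Joint ranges: [-158.12, 158.12], [-49.38, 96.58], [-58.88, 72.47], [-126.05, 133.96], [-84.25, 85.87], [-180, 180]. Speed limits (degrees/s): [147.25, 147.25, 180, 180, 180, 180].

### API

Orientations are given as [roll, pitch, yaw] about the fixed x, y, z axes, in that order (R = Rz(yaw) Ry(pitch) Rx(roll)).
In Python, from rig import get_obs, vision, env gives the robot as it stands.
- The arm moves only by the tool send_rows, never from a script. Its argument "commands" is a list that holds one entry, the list of rows, each a list of 7 numbers: the shift along the world's x, y, z in cm, then the turn, a rotation vector about the world's x, y, z in rad, then the closure, from 0 (fully open) to 1 (shut). In form: [[[x, y, z, wx, wy, wz, grip], ...]]. A call has exactly 8 rows; each row is the pose to reach, as a shift and turn from the pose commanded when the call began; what a row does not reach only later rows make up. A row lasts 1/10 s, in which the tool goes at most 50 mm and 8.59 degrees, less where a joint would pass 70% of its speed; a pose out of reach is approached as far as the arm can. A call with a gripper value outside its range is refused whole. The fingers move at their own pace and stop on an object; "force" is the grip in N (left out, the last holds). Time passes only in rows, so rows that repeat a pose let the fingers close, or fill a call up. It gives the time, the measured TCP pose, the force, the opening and the grip force at its end, in the units of the state.
- get_obs(): the state, without advancing time (a new reading comes with each control period).
- vision.read_camera(name): name is "side" or "top" or "wrist"; returns a dict with "color" (480x640x3 uint8, red, green, blue), "vfov" (degrees; the focal length in pixels is half the picture's height over the tangent of half this angle, whatever the lens; pixels are square), "cx", "cy" (the principal point, pixels), "D" ([k1, k2, p1, p2, k3] as OpenCV has them; the pictures are not rectified), "world_from_camera" (4x4, takes a point from camera to world coordinates). Camera axes: x right, y up, looking along -z (the intrinsics and any distortion apply to the point x, -y, -z); pixel columns grow to the right and rows downward; lengths in m; the calibration is good to about 2 mm. A picture is of the moment at which its call begins. There is no depth.
- env.finish_job(): hands the job in; it is judged then, once.
The state is a dict: "t": time; "joints": joint angles; "dq": joint speeds; "joint_efforts": joint torques, N m; "eef_pos": TCP position; "eef_rot": TCP orientation; "force": force on the tool from outside, world axes, zero at the start; "moment": the same for the moment, N m; "finger_gap": finger opening in m; "gripper_force": force on a finger pad.
Only numpy, scipy, OpenCV 4.12 (cv2) and the standard library are available. Lean on these libraries where they do the work, as an engineer would, in place of code of your own. Each camera call takes 0.05 s, during which the arm holds its last target. There are 200 camera calls.

## Working session

There is one attempt and no reset: what is moved stays moved. The work goes in short steps, Python scripts to look and compute and a tool call to move; the robot and the scene stay as the last step left them, time stands still between calls to the robot, and variables do not carry over. Pictures are saved under pics/ and viewed, at most 19 in all, crops included, and the job is handed in when it is done.

Besides the shell and the picture viewer there is one more tool, called after "Request:" as a command line: name --argument value ..., lists and objects as JSON in quotes. send_rows: Moves the arm, as the interface text tells. Its arguments: {"type":"object","properties":{"commands":{"type":"array"},"force":{"type":"number"}},"required":["commands"]}

```bash
mkdir -p pics; ls; cat > h.py <<'E'
import numpy as np, cv2, pickle
from rig import get_obs, vision, env
def snap(name, fn):
    c=vision.read_camera(name); pickle.dump(c,open(f'pics/{fn}.pkl','wb'))
    cv2.imwrite(f'pics/{fn}.png',c['color'][:,:,::-1]); return c
def load(fn): return pickle.load(open(f'pics/{fn}.pkl','rb'))
def K(c):
    f=240/np.tan(np.radians(c['vfov'])/2); return np.array([[f,0,c['cx']],[0,f,c['cy']],[0,0,1.]])
def ray(c,px):
    px=np.array(px,float).reshape(-1,1,2)
    u=cv2.undistortPoints(px,K(c),np.array(c['D'],float)).reshape(-1,2)
    T=np.array(c['world_from_camera']); d=np.c_[u[:,0],-u[:,1],-np.ones(len(u))]@T[:3,:3].T
    return T[:3,3],d
def at(c,px,z):
    o,d=ray(c,px); s=(z-o[2])/d[:,2]; return o+s[:,None]*d
def proj(c,P):
    T=np.linalg.inv(np.array(c['world_from_camera'])); q=np.array(P,float).reshape(-1,3)@T[:3,:3].T+T[:3,3]
    q=q*[1,-1,-1]
    return cv2.projectPoints(q,np.zeros(3),np.zeros(3),K(c),np.array(c['D'],float))[0].reshape(-1,2)
def tri(c1,p1,c2,p2):
    o1,d1=ray(c1,p1);o2,d2=ray(c2,p2);d1=d1[0]/np.linalg.norm(d1);d2=d2[0]/np.linalg.norm(d2)
    s=np.linalg.lstsq(np.c_[d1,-d2],o2-o1,rcond=None)[0]
    a=o1+s[0]*d1;b=o2+s[1]*d2; return (a+b)/2,np.linalg.norm(a-b)
E
python3 - <<'E'
from h import *
np.set_printoptions(precision=4,suppress=True)
for n in('top','side','wrist'):
    c=snap(n,n+'0'); print(n,c['vfov'],c['cx'],c['cy'],c['D']); print(np.array(c['world_from_camera']))
print(get_obs())
E
```

```text
pics
top 54.63194070463188 322.5605176450573 238.6184444080649 [0.0314 0.     0.     0.     0.    ]
[[ 0.0138  0.9801 -0.1981  0.2644]
 [-0.9999  0.0126 -0.0076  0.0587]
 [-0.005   0.1982  0.9802  1.2032]
 [ 0.      0.      0.      1.    ]]
side 56.67924111676553 314.4594726808555 249.66261676845323 [-0.021  0.     0.     0.     0.   ]
[[ 0.9612  0.1724 -0.2154  0.2859]
 [-0.2758  0.6222 -0.7327 -0.697 ]
 [ 0.0077  0.7636  0.6456  0.7507]
 [ 0.      0.      0.      1.    ]]
wrist 64.13836701218426 324.1914783991137 236.92312479938002 [-0.0155  0.      0.      0.      0.    ]
[[ 0.3864 -0.8748 -0.2921  0.1466]
 [ 0.9223  0.3661  0.1237  0.5616]
 [-0.0013 -0.3172  0.9484  0.3736]
 [ 0.      0.      0.      1.    ]]
{'t': 0.15, 'joints': array([59.2677, 17.9821,  2.5941, 74.6908, -0.0001, 82.0019]), 'dq': array([ 0.0507, -0.1701,  0.1239,  0.0473,  0.0668, -0.0095]), 'joint_efforts': array([  0.0027, -48.1066,  29.8816,   0.0139,  -0.0001,  -0.    ]), 'eef_pos': array([0.2221, 0.5301, 0.3032]), 'eef_rot': array([-179.922 ,   -0.0109,  157.2657]), 'force': array([-0.2892, -0.312 , -0.1229]), 'moment': array([-0.0145,  0.0034,  0.0148]), 'gripper_force': 0.0, 'finger_gap': 0.08542030059010523}
```

View pics/top0.png

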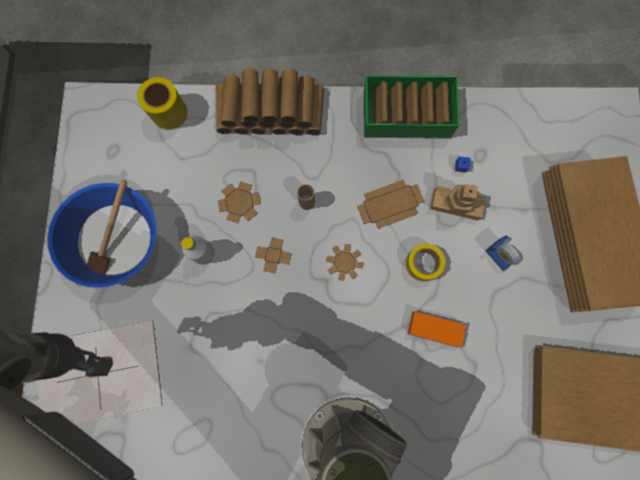

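View pics/side0.png

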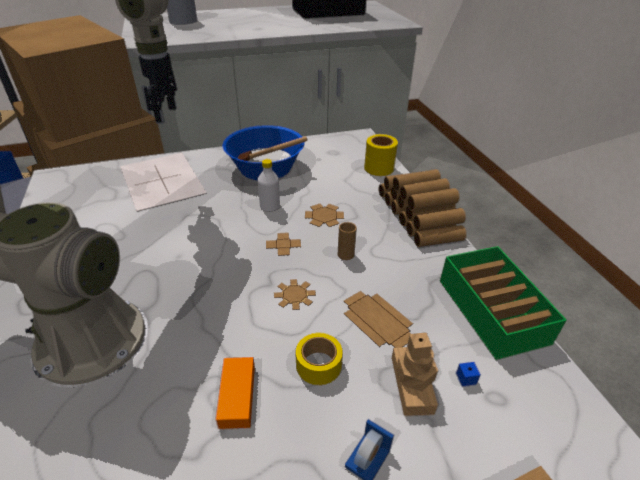

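The top view shows the stack at about (460,200). The oblong blank is at (392,204), hexagonal at (239,202), round at (345,262) and square at (273,255). The tube stands at (306,195) and the bottle at (192,247). Look-alikes: the blue cube at (463,163) and the orange block at (438,328). I leave both alone, because the plain wooden ones in the stack fit the description. I'll confirm that in one crop.

```bash
python3 - <<'E'
from h import *
np.set_printoptions(precision=4,suppress=True)
t=load('top0');s=load('side0');w=load('wrist0')
for n,p,z in(('hexb',(239,202),.002),('sqb',(273.5,255.5),.002),('rdb',(345,262),.002),('obb',(392,204),.002),('tube',(306,189),.09),('glue',(187,243),.15),('stacktop',(469,191),.136),('stackbase',(459,205),.034),('blue',(463,163),.034)):
    print(n,at(t,p,z)[0])
print('side hexb',at(s,(324,215),.002),'sq',at(s,(284,244),.002),'rd',at(s,(295,294),.002),'tubetop',at(s,(347,227),.09))
print('tri stack top',tri(t,(469,191),s,(421,340)))
# cam in tcp
from scipy.spatial.transform import Rotation as R
o=get_obs();T=np.eye(4);T[:3,:3]=R.from_euler('xyz',o['eef_rot'],degrees=True).as_matrix();T[:3,3]=o['eef_pos']
C=np.linalg.inv(T)@np.array(w['world_from_camera']);print(C); np.save('cam_in_tcp.npy',C)
a=cv2.resize(t['color'][145:235,340:500],None,fx=4.9,fy=4.9,interpolation=cv2.INTER_CUBIC)
b=cv2.resize(s['color'][310:430,360:500],None,fx=4,fy=4,interpolation=cv2.INTER_CUBIC)
im=np.zeros((600,800,3),np.uint8);b=cv2.resize(s['color'][320:420,370:490],None,fx=2.9,fy=2.9,interpolation=cv2.INTER_CUBIC);a=cv2.resize(t['color'][150:222,350:490],None,fx=4,fy=4,interpolation=cv2.INTER_CUBIC)
im[:a.shape[0],:a.shape[1]]=a;im[300:300+b.shape[0],:b.shape[1]]=b;im[300:600,360:760]=cv2.resize(w['color'],(400,300))
cv2.imwrite('pics/crop0.png',im[:,:,::-1])
E
```

```text
hexb [0.6044 0.2932 0.002 ]
sqb [0.4605 0.1958 0.002 ]
rdb [0.4457 0.0086 0.002 ]
obb [ 0.604  -0.1163  0.002 ]
tube [0.6153 0.1104 0.09  ]
glue [0.463  0.3792 0.15  ]
stacktop [ 0.6002 -0.2801  0.136 ]
stackbase [ 0.5942 -0.2849  0.034 ]
blue [ 0.7092 -0.3002  0.034 ]
side hexb [[0.6046 0.2935 0.002 ]] sq [[0.4645 0.1964 0.002 ]] rd [[0.4478 0.0109 0.002 ]] tubetop [[0.6069 0.1141 0.09  ]]
tri stack top (array([ 0.6017, -0.2808,  0.1346]), np.float64(0.0019059233086754941))
[[ 0.      0.9483  0.3174  0.0818]
 [ 1.     -0.     -0.0001 -0.0002]
 [-0.0001  0.3174 -0.9483 -0.0704]
 [ 0.      0.      0.      1.    ]]
```

View pics/crop0.png

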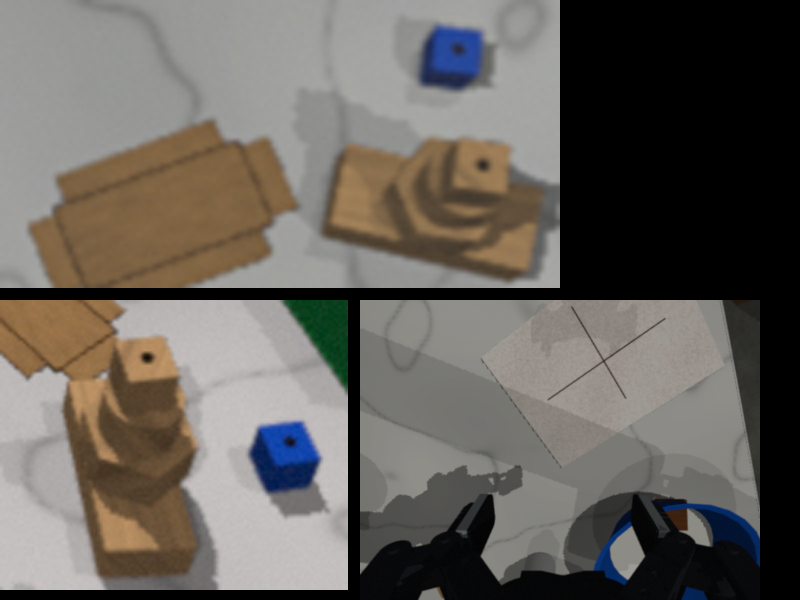

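The crop confirms it: the wooden square with the dark hole tops the stack, the blue cube lies apart, and the oblong blank is beside the stack. I'll take wrist views on the way to the stack.

Request:
send_rows --commands '[[[4,-4,0,0,0,0,0],[8,-8,0,0,0,0,0],[12,-11,0,0,0,0,0],[16,-14,0,0,0,0,0],[20,-17,0,0,0,0,0],[24,-20,0,0,0,0,0],[28,-23,0,0,0,0,0],[32,-26,0,0,0,0,0]]]'

```text
t: 0.95
eef_pos: [0.5331, 0.2766, 0.3037]
eef_rot: [-180.0, -0.0, 157.3]
force: [0.5, 0.2, -0.2]
finger_gap: 0.0854
gripper_force: 0.0
```

Request:
send_rows --commands '[[[3,-3,0,0,0,0,0],[4,-5,0,0,0,0,0],[4,-5,0,0,0,0,0],[4,-5,0,0,0,0,0],[4,-5,0,0,0,0,0],[4,-5,0,0,0,0,0],[4,-5,0,0,0,0,0],[4,-5,0,0,0,0,0]]]'

```text
t: 1.75
eef_pos: [0.5714, 0.229, 0.3041]
eef_rot: [180.0, 0.0, 157.3]
force: [0.5, 0.8, -0.5]
finger_gap: 0.0854
gripper_force: 0.0
```

```bash
python3 - <<'E'
from h import *
snap('wrist','w1'); o=get_obs(); print(o['t'],o['eef_pos'],o['eef_rot'])
E
```

```text
1.8 [0.57148261 0.22877789 0.30411606] [1.79983391e+02 1.18948074e-02 1.57323952e+02]
```

Request:
send_rows --commands '[[[-1,-4,0,0,0,0,0],[-2,-8,0,0,0,0,0],[-3,-12,0,0,0,0,0],[-4,-16,0,0,0,0,0],[-5,-19,0,0,0,0,0],[-6,-21,0,0,0,0,0],[-6,-21,0,0,0,0,0],[-6,-21,0,0,0,0,0]]]'

```text
t: 2.6
eef_pos: [0.5119, 0.0181, 0.3042]
eef_rot: [180.0, 0.0, 157.2]
force: [0.3, -0.4, -0.1]
finger_gap: 0.0851
gripper_force: 0.0
```

```bash
python3 - <<'E'
from h import *
snap('wrist','w2'); o=get_obs(); print(o['t'],o['eef_pos'],o['eef_rot'])
E
```

```text
2.65 [0.51210603 0.01858967 0.30414617] [1.79962650e+02 3.39533557e-02 1.57271940e+02]
```

Request:
send_rows --commands '[[[1,-4,0,0,0,0,0],[3,-8,0,0,0,0,0],[5,-12,0,0,0,0,0],[7,-16,0,0,0,0,0],[9,-19,0,0,0,0,0],[10,-22,0,0,0,0,0],[11,-22,0,0,0,0,0],[11,-22,0,0,0,0,0]]]'

```text
t: 3.45
eef_pos: [0.6234, -0.2017, 0.3027]
eef_rot: [180.0, -0.0, 157.3]
force: [0.5, -0.4, -0.2]
finger_gap: 0.0855
gripper_force: 0.0
```

```bash
python3 - <<'E'
from h import *
snap('wrist','w3'); o=get_obs(); print(o['t'],o['eef_pos'],o['eef_rot'])
im=np.zeros((600,800,3),np.uint8)
for i in range(3):
    c=load(f'w{i+1}')['color']; im[(i//2)*300:(i//2)*300+300,(i%2)*400:(i%2)*400+400]=cv2.resize(c,(400,300),interpolation=cv2.INTER_AREA)
cv2.imwrite('pics/m1.png',im[:,:,::-1])
E
```

```text
3.5 [ 0.62268735 -0.2009521   0.30294704] [ 1.79975748e+02 -6.33640942e-02  1.57344220e+02]
```

View pics/m1.png

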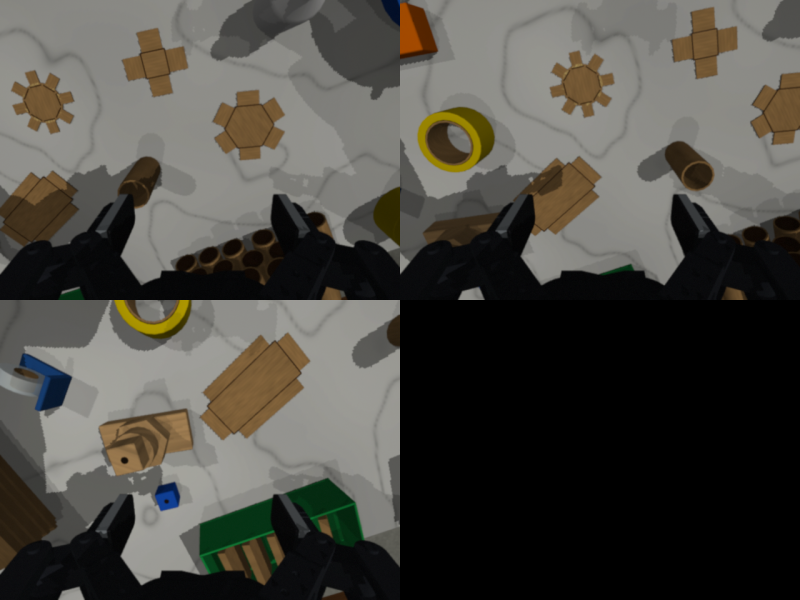

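The three wrist views show all the blanks unobstructed. In half-scale montage pixels: square (155,62), hex (249,125), round (42,101), oblong in view 3 (255,385), and the stack in view 3 (145,440). I'll fit the blanks and take a second stack view.

Request:
send_rows --commands '[[[1,-3,0,0,0,0,0],[2,-6,0,0,0,0,0],[3,-9,0,0,0,0,0],[3,-10,0,0,0,0,0],[3,-10,0,0,0,0,0],[3,-10,0,0,0,0,0],[3,-10,0,0,0,0,0],[3,-10,0,0,0,0,0]]]'

```text
t: 4.3
eef_pos: [0.6518, -0.3004, 0.3046]
eef_rot: [180.0, 0.0, 157.4]
force: [0.1, 0.6, 0.1]
finger_gap: 0.0853
gripper_force: 0.0
```

```bash
cat >> h.py <<'E'
def ortho(c,ctr,half,z,res=.0005):
    n=int(2*half/res); g=(np.arange(n)+.5)*res-half
    X,Y=np.meshgrid(ctr[0]+g,ctr[1]+g,indexing='ij'); P=np.stack([X,Y,np.full_like(X,z)],-1)
    m=proj(c,P).astype(np.float32).reshape(n,n,2)
    return cv2.remap(c['color'],m[...,0],m[...,1],cv2.INTER_LINEAR),X,Y
def brown(im):
    f=im.astype(float); return ((f[...,0]-f[...,2])/(f[...,0]+1)>.28).astype(np.uint8)
def blank(c,ctr,half,n,z=.002):
    im,X,Y=ortho(c,ctr,half,z); m=cv2.morphologyEx(brown(im),cv2.MORPH_CLOSE,np.ones((7,7)))
    k,l,st,_=cv2.connectedComponentsWithStats(m); i=l[len(l)//2,len(l)//2]
    if i==0: return None
    q=l==i; p=np.c_[X[q],Y[q]]; ct=p.mean(0); d=(p-ct)@[1,1j]
    return ct,np.degrees(np.angle((d**n).sum())/n),len(p)*.25
E
python3 - <<'E'
from h import *
np.set_printoptions(precision=4,suppress=True)
snap('wrist','w4'); o=get_obs(); print(o['t'],o['eef_pos'],o['eef_rot'])
for nm,ct,h,n in(('hex',(.604,.293),.075,6),('sq',(.462,.196),.06,4),('rd',(.446,.009),.06,8),('ob',(.604,-.116),.11,2)):
    for v in('w1','w2','w3','w4','top0'):
        try:
            c=load(v); b=blank(c,ct,h,n)
            if b: print(nm,v,proj(c,[*b[0],.002])[0],*b)
        except Exception as e: print(nm,v,e)
    
c3=load('w3')['color'];c4=load('w4')['color']
im=np.zeros((600,800,3),np.uint8)
im[:,:400]=cv2.resize(c3[210:360,150:250+0],(400,600),interpolation=cv2.INTER_CUBIC) if 0 else 0
a=cv2.resize(c3[200:370,180:400],None,fx=3,fy=3,interpolation=cv2.INTER_CUBIC); cv2.imwrite('pics/s3.png',a[:,:,::-1])
cv2.imwrite('pics/w4v.png',c4[:,:,::-1])
E
```

```text
4.35 [ 0.6518 -0.3006  0.3045] [179.9899   0.0209 157.343 ]
hex w1 [398.1161 202.4382] [0.606  0.2944] -17.201223768131193 8450.0
hex w2 [607.1172 178.2768] [0.6037 0.2821] 23.894092855908063 6280.75
hex top0 [238.8513 201.6668] [0.6053 0.2937] -17.14786111789236 8013.5
sq w1 [247.9985 101.7497] [0.4631 0.1983] -11.583751117941265 4750.0
sq w2 [487.3751  70.6657] [0.4631 0.1982] -11.547438804077325 4785.75
sq top0 [272.8192 254.7468] [0.4624 0.1977] -11.602784477794357 4443.25
rd w1 [ 68.3155 164.8382] [0.4471 0.0115] -10.484842311928329 5309.0
rd w2 [290.7023 136.2129] [0.4471 0.0112] -10.51826321100154 5217.5
rd top0 [344.0965 261.7136] [0.4464 0.0109] -10.544907168323194 4768.75
ob w1 [ 59.2448 336.881 ] [ 0.6056 -0.1109] -68.98501945381125 14975.75
ob w2 [256.619  314.0558] [ 0.6056 -0.1018] -57.100526505317156 13040.25
ob w3 [404.8828 143.478 ] [ 0.6059 -0.1114] -68.5102253339238 15028.5
ob w4 [495.2824  75.5683] [ 0.6092 -0.1148] -74.17145055169074 14130.0
ob top0 [390.3378 203.523 ] [ 0.6053 -0.1119] -68.42861472602321 14523.25
```

View pics/w4v.png

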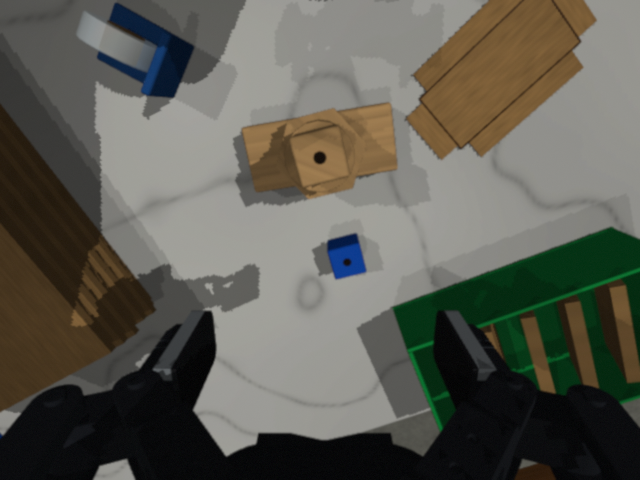

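View 4 shows the stack from almost above, with the hole of the square at (320,157). The blue cube is apart at (347,255), and the oblong blank is at top right. The blank fits agree within 1 mm across views. Next I measure the stack.

```bash
python3 - <<'E'
from h import *
np.set_printoptions(precision=4,suppress=True)
def hole(c,box):
    x0,y0,x1,y1=box; g=c['color'][y0:y1,x0:x1].sum(2).astype(float); w=np.clip(g.min()+90-g,0,None)
    k,l,s,ct=cv2.connectedComponentsWithStats((w>0).astype(np.uint8)); print(s[1:,4])
    yy,xx=np.mgrid[y0:y1,x0:x1]; return (xx*w).sum()/w.sum(),(yy*w).sum()/w.sum()
c3,c4=load('w3'),load('w4')
h4=hole(c4,(308,145,332,169));h3=hole(c3,(236,308,262,332)); print(h3,h4)
P,e=tri(c3,h3,c4,h4); print(P,e)
cl=cv2.createCLAHE(4,(4,4)); im=np.zeros((600,800),np.uint8)
for i,(z,h) in enumerate(((.136,.03),(.102,.05),(.068,.06),(.034,.09))):
    a,X,Y=ortho(c4,P[:2],h,z,h/150); a=a[::-1,::-1]  # up=+x, left=+y
    im[(i//2)*300:(i//2)*300+300,(i%2)*400:(i%2)*400+300]=cl.apply(cv2.cvtColor(a,cv2.COLOR_RGB2GRAY))
cv2.imwrite('pics/st.png',im)
E
```

```text
[95]
[34]
(np.float64(252.78053097345133), np.float64(308.8165191740413)) (np.float64(319.35405898449375), np.float64(157.38263910003042))
[ 0.6138 -0.2642  0.181 ] 0.04658389927422116
```

View pics/st.png

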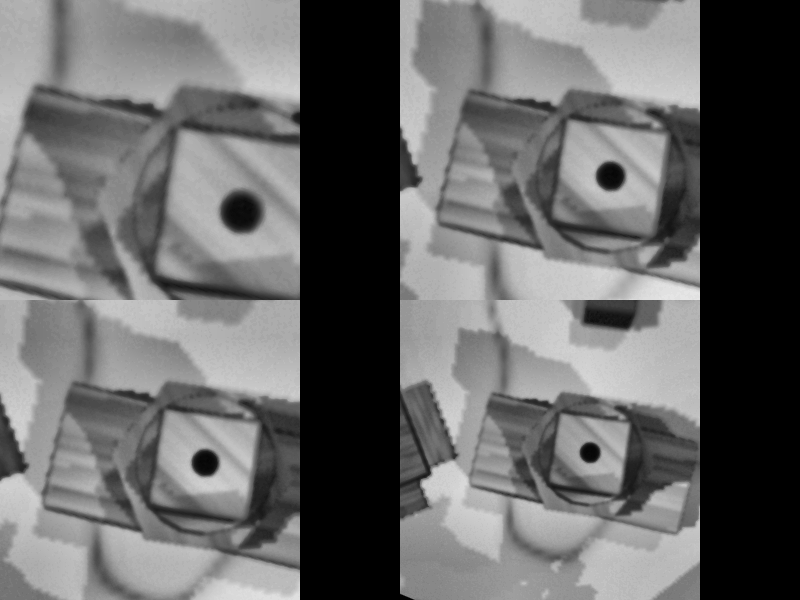

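The ortho panels show the square with its hole at panel-1 pixel (241,212), turned about -5° on the round, with the hexagonal and oblong formers below. I'll refine this with an edge fit.

```bash
cat >> h.py <<'E'
from scipy.optimize import minimize
def poly(kind):
    if kind=='sq': v=np.array([[16,16],[-16,16],[-16,-16],[16,-16]])
    if kind=='ob': v=np.array([[29,65],[-29,65],[-29,-65],[29,-65]])
    if kind=='hex': a=np.radians(30+60*np.arange(6)); v=32/np.cos(np.pi/6)*np.c_[np.cos(a),np.sin(a)]
    if kind=='rd': a=np.radians(5*np.arange(72)); v=25*np.c_[np.cos(a),np.sin(a)]
    w=np.roll(v,-1,0); t=np.linspace(.03,.97,30 if kind!='rd' else 3)
    return np.concatenate([a+(b-a)*t[:,None] for a,b in zip(v,w)])/1000
def gradmap(c,s=1.5):
    g=cv2.GaussianBlur(c['color'].astype(np.float32),(0,0),s); gx=cv2.Sobel(g,cv2.CV_32F,1,0);gy=cv2.Sobel(g,cv2.CV_32F,0,1)
    return np.minimum(np.sqrt((gx**2+gy**2).sum(2)),150)
def fit(cs,kind,x,y,yaw,z,free=True):
    """pose of the former's top face from one or more views; z fitted too if two or more views"""
    P=poly(kind); gs=[gradmap(c) for c in cs]
    def cost(q):
        a=np.radians(q[2]*5); R=np.array([[np.cos(a),-np.sin(a)],[np.sin(a),np.cos(a)]])
        X=np.c_[P@R.T+q[:2]/100,np.full(len(P),q[3]/100 if len(q)>3 else z)]; s=0
        for c,g in zip(cs,gs):
            m=proj(c,X).astype(np.float32); s-=cv2.remap(g,m[:,:1],m[:,1:],cv2.INTER_LINEAR,borderValue=0).mean()
        return s
    best=None
    n=4 if len(cs)>1 and free else 3
    for dx in(-.4,0,.4):
        for dy in(-.4,0,.4):
            for da in(-1,0,1):
                q=np.array([x*100+dx,y*100+dy,yaw/5+da,z*100])[:n]
                r=minimize(cost,q,method='Nelder-Mead',options=dict(initial_simplex=np.vstack([q,q+.3*np.eye(n)]),xatol=.005,fatol=.01))
                if best is None or r.fun<best.fun: best=r
    q=best.x; return np.r_[q[:2]/100,q[2]*5,q[3:]/100],-best.fun
E
python3 - <<'E'
from h import *
np.set_printoptions(precision=4,suppress=True)
c3,c4=load('w3'),load('w4')
print(proj(c3,[.6014,-.2824,.136]))
print('sq',fit([c4],'sq',.6014,-.2824,-5.5,.136)); print('sq2',fit([c3,c4],'sq',.6014,-.2824,-5.5,.136))
print('rd',fit([c4],'rd',.6014,-.2824,0,.102))
print('hex',[fit([c4],'hex',.6,-.283,a,.068) for a in(0,15,30,45)])
print('ob',fit([c4],'ob',.595,-.285,-13.4,.034)); print('ob2',fit([c3,c4],'ob',.595,-.285,-13.4,.034))
print(env.tip_extent)
E
```

```text
[[199.3656 255.9685]]
sq (array([ 0.5999, -0.2813, -8.3449]), np.float64(85.12491607666016))
sq2 (array([ 0.6   , -0.2811, -8.9687,  0.1388]), np.float64(192.71446228027344))
rd (array([ 0.6095, -0.2788, -6.2348]), np.float64(74.36273193359375))
hex [(array([  0.6052,  -0.295 , -11.2787]), np.float64(75.92757415771484)), (array([  0.6052,  -0.295 , -11.3503]), np.float64(75.92797088623047)), (array([ 0.6052, -0.295 , 48.7651]), np.float64(75.92438507080078)), (array([ 0.6051, -0.2951, 48.6512]), np.float64(75.92406463623047))]
ob (array([  0.6049,  -0.2844, -13.4415]), np.float64(95.26261138916016))
ob2 (array([  0.6051,  -0.2849, -13.4184,   0.0341]), np.float64(194.903076171875))
0.0726
```

Request:
send_rows --commands '[[[-2,1,-2,0,0,0.1,0],[-4,1.5,-4,0,0,0.2,0],[-5.1,1.9,-6,0,0,0.247,0],[-5.1,1.9,-8,0,0,0.247,0],[-5.1,1.9,-10,0,0,0.247,0],[-5.1,1.9,-11.5,0,0,0.247,0],[-5.1,1.9,-12.3,0,0,0.247,0],[-5.1,1.9,-12.3,0,0,0.247,0]]]' --force 40

```text
t: 5.15
eef_pos: [0.6003, -0.2821, 0.1799]
eef_rot: [179.9, -0.1, 171.4]
force: [-0.1, 0.7, -0.1]
finger_gap: 0.0851
gripper_force: 0.0
```

Request:
send_rows --commands '[[[0,0,0,0,0,0,0.3],[0,0,0,0,0,0,0.5],[0,0,0,0,0,0,0.7],[0,0,0,0,0,0,1],[0,0,0,0,0,0,1],[0,0,0,0,0,0,1],[0,0,0,0,0,0,1],[0,0,0,0,0,0,1]]]'

```text
t: 5.95
eef_pos: [0.6013, -0.2831, 0.1819]
eef_rot: [-180.0, 0.1, 171.4]
force: [-0.0, 0.1, 5.5]
finger_gap: 0.0313
gripper_force: 40.9
```

```bash
python3 - <<'E'
from h import *
o=get_obs(); print(o['t'],o['eef_pos'],o['eef_rot'],o['finger_gap'],o['gripper_force'],o['force'])
c=snap('wrist','w5')
E
```

```text
5.95 [ 0.60126235 -0.2831308   0.18186927] [-1.79963440e+02  9.52919416e-02  1.71415656e+02] 0.03131647104042118 40.94282269477844 [-0.04034693  0.07844468  5.47835033]
```

View pics/w5.png

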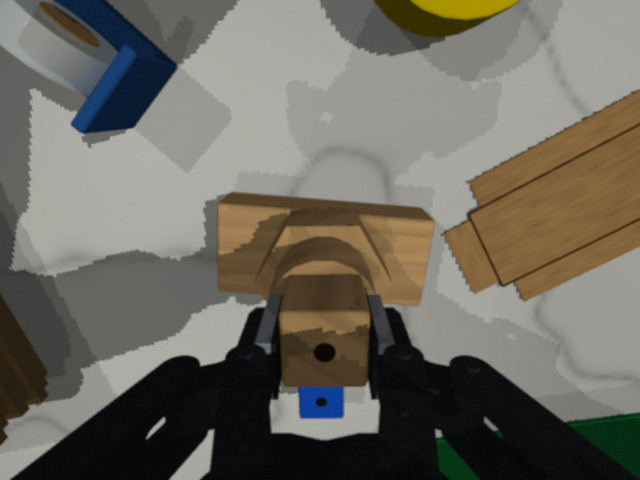

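The square is gripped between the pads, with its hole at (324,352). I'll lift it and work out its offset in the grip.

Request:
send_rows --commands '[[[0,0,0.5,0,0,0,1],[0,0,1.5,0,0,0,1],[0,0,3,0,0,0,1],[0,0,5,0,0,0,1],[0,0,7.5,0,0,0,1],[0,0,10,0,0,0,1],[0,0,11.5,0,0,0,1],[0,0,12,0,0,0,1]]]'

```text
t: 6.8
eef_pos: [0.6013, -0.2832, 0.3036]
eef_rot: [-179.9, 0.2, 171.4]
force: [0.2, -0.6, 0.1]
finger_gap: 0.0317
gripper_force: 40.5
```

```bash
cat >> h.py <<'E'
def go(tgt,yaw):
    o=get_obs(); p=o['eef_pos']; d=np.array(tgt)-p; dy=(yaw-o['eef_rot'][2]+180)%360-180
    print('t',round(o['t'],2),'pos',p.round(4),'yaw',o['eef_rot'][2].round(2),'gap',round(o['finger_gap'],4),'F',o['force'].round(1)); print('shift cm',(d*100).round(2),'turn rad',round(np.radians(dy),3))
E
python3 - <<'E'
from h import *
np.set_printoptions(precision=4,suppress=True)
o=get_obs(); c=load('w5')
print(at(c,(324,352),.136), fit([c],'sq',.6013,-.2831,-8.6,.136))
c=snap('wrist','w6'); p=o['eef_pos']; z=p[2]-.1819+.136
print(fit([c],'sq',p[0],p[1],-8.6,z), p)
go((.4631,.1982,.30),168.4)
E
```

```text
[[ 0.6017 -0.2834  0.136 ]] (array([ 0.6012, -0.2832, -8.6002]), np.float64(128.674560546875))
(array([ 0.6013, -0.2833, -8.5866]), np.float64(121.09510040283203)) [ 0.6013 -0.2832  0.3036]
t 6.85 pos [ 0.6013 -0.2831  0.3032] yaw 171.42 gap 0.0312 F [-0.3 -0.1 -0.1]
shift cm [-13.82  48.13  -0.32] turn rad -0.053
```

Request:
send_rows --commands '[[[-0.6,2,0,0,0,0,1],[-1.7,6,0,0,0,0,1],[-2.9,10,0,0,0,-0.02,1],[-4,14,0,0,0,-0.03,1],[-5.2,18,0,0,0,-0.04,1],[-6.3,22,0,0,0,-0.053,1],[-7.5,26,0,0,0,-0.053,1],[-8.6,30,0,0,0,-0.053,1]]]'

```text
t: 7.65
eef_pos: [0.5134, 0.0187, 0.2998]
eef_rot: [180.0, -0.1, 168.4]
force: [0.5, 1.2, 0.0]
finger_gap: 0.0313
gripper_force: 40.5
```

Request:
send_rows --commands '[[[-1.2,4,0,0,0,0,1],[-2.3,8,0,0,0,0,1],[-3.5,12,-2,0,0,0,1],[-4.3,15,-4,0,0,0,1],[-5.0,17.3,-7,0,0,0,1],[-5.22,18.13,-10,0,0,0,1],[-5.22,18.13,-13,0,0,0,1],[-5.22,18.13,-16,0,0,0,1]]]'

```text
t: 8.45
eef_pos: [0.4614, 0.1989, 0.1389]
eef_rot: [-180.0, -0.1, 168.5]
force: [0.3, 0.4, -0.3]
finger_gap: 0.0314
gripper_force: 40.5
```

```bash
python3 - <<'E'
from h import *
np.set_printoptions(precision=4,suppress=True)
o=get_obs();p=o['eef_pos']; c=snap('wrist','w7')
print(fit([c],'sq',p[0],p[1],-11.6,p[2]-.1819+.136))
go((.4631,.1982,.081+.0029),168.4)
E
```

```text
(array([  0.4613,   0.1988, -11.5258]), np.float64(128.53941345214844))
t 8.5 pos [0.4588 0.1979 0.1343] yaw 168.42 gap 0.0313 F [-2.3 -0.4 -4.9]
shift cm [ 0.43  0.03 -5.04] turn rad -0.0
```

View pics/w7.png

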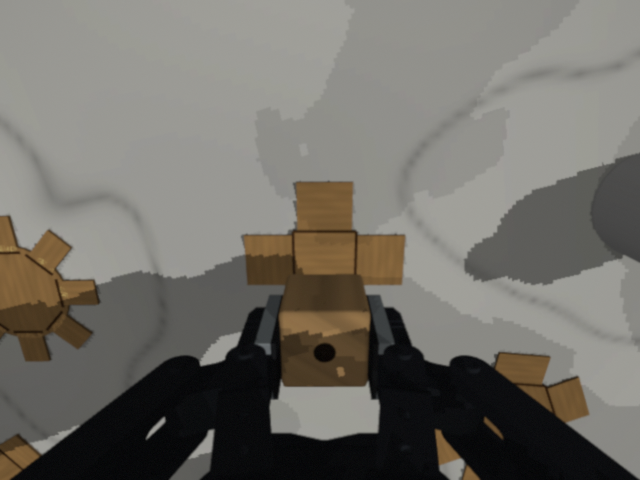

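The square hangs over its blank, whose panel creases show behind the block at (325,235). I'll descend partway, let it settle and correct.

Request:
send_rows --commands '[[[0,0,-0.5,0,0,0,1],[0,0,-1.5,0,0,0,1],[0,0,-2.5,0,0,0,1],[0,0,-3.5,0,0,0,1],[0,0,-4,0,0,0,1],[0,0,-4,0,0,0,1],[0,0,-4,0,0,0,1],[0,0,-4,0,0,0,1]]]'

```text
t: 9.3
eef_pos: [0.463, 0.1986, 0.1013]
eef_rot: [180.0, 0.0, 168.4]
force: [-0.2, 0.6, -0.2]
finger_gap: 0.0309
gripper_force: 40.4
```

```bash
python3 - <<'E'
from h import *
np.set_printoptions(precision=4,suppress=True)
go((.4631,.1982,.0819),168.4)
o=get_obs();p=o['eef_pos']; c=snap('wrist','w8')
print(p,fit([c],'sq',p[0],p[1],-11.6,p[2]-.1819+.136), get_obs()['eef_pos'])
E
```

```text
t 9.3 pos [0.463  0.1986 0.1013] yaw 168.38 gap 0.0309 F [-0.2  0.6 -0.2]
shift cm [ 0.01 -0.04 -1.94] turn rad 0.0
[0.463  0.1986 0.1013] (array([  0.463 ,   0.1985, -11.6437]), np.float64(128.217529296875)) [0.463  0.1986 0.1014]
```

Request:
send_rows --commands '[[[0,0,-0.6,0,0,0,1],[0,0,-1.1,0,0,0,1],[0,0,-1.4,0,0,0,1],[0,0,-1.6,0,0,0,1],[0,0,-1.75,0,0,0,1],[0,0,-1.85,0,0,0,1],[0,0,-1.9,0,0,0,1],[0,0,-1.9,0,0,0,1]]]'

```text
t: 10.15
eef_pos: [0.4627, 0.1985, 0.082]
eef_rot: [180.0, 0.0, 168.4]
force: [-0.4, -0.1, -0.1]
finger_gap: 0.0311
gripper_force: 40.5
```

Request:
send_rows --commands '[[[0,0,-0.05,0,0,0,1],[0,0,-0.1,0,0,0,1],[0,0,-0.15,0,0,0,1],[0,0,-0.2,0,0,0,1],[0,0,-0.2,0,0,0,1],[0,0,-0.2,0,0,0,1],[0,0,-0.2,0,0,0,1],[0,0,-0.2,0,0,0,1]]]'

```text
t: 10.95
eef_pos: [0.4627, 0.1985, 0.0818]
eef_rot: [180.0, 0.1, 168.4]
force: [-5.0, -1.6, 16.5]
finger_gap: 0.0316
gripper_force: 42.6
```

Request:
send_rows --commands '[[[0,0,0.12,0,0,0,0.9],[0,0,0.15,0,0,0,0.5],[0,0,0.15,0,0,0,0.2],[0,0,0.15,0,0,0,0],[0,0,0.15,0,0,0,0],[0,0,0.15,0,0,0,0],[0,0,1,0,0,0,0],[0,0,3,0,0,0,0]]]'

```text
t: 11.75
eef_pos: [0.4614, 0.1981, 0.1091]
eef_rot: [-179.9, -0.2, 168.4]
force: [0.5, -0.1, -0.4]
finger_gap: 0.0852
gripper_force: 0.0
```

Request:
send_rows --commands '[[[0,0,4,0,0,0,0],[0,0,8,0,0,0,0],[0,0,12,0,0,0,0],[1,-2,15,0,0,0,0],[2,-5,17,0,0,0,0],[3,-9,18,0,0,0,0],[4,-13,18,0,0,0,0],[5,-17,18,0,0,0,0]]]'

```text
t: 12.55
eef_pos: [0.513, 0.0271, 0.2914]
eef_rot: [180.0, 0.1, 168.4]
force: [0.4, 0.3, 0.1]
finger_gap: 0.0853
gripper_force: 0.0
```

Request:
send_rows --commands '[[[2,-4,0,0,0,0,0],[4,-8,0,0,0,0,0],[6,-12,0,0,0,0,0],[8,-16,0,0,0,0,0],[10,-20,0,0,0,0,0],[12,-24,0,0,0,0,0],[13,-28,0,0,0,0,0],[14,-32,0,0,0,0,0]]]'

```text
t: 13.35
eef_pos: [0.6529, -0.2931, 0.2903]
eef_rot: [180.0, 0.0, 168.4]
force: [1.5, -0.2, 0.1]
finger_gap: 0.0856
gripper_force: 0.0
```

Request:
send_rows --commands '[[[0,0,0,0,0,0,0],[0,-0.5,0,0,0,0,0],[0,-1,0,0,0,0,0],[0,-1,0,0,0,0,0],[0,-1,0,0,0,0,0],[0,-1,0,0,0,0,0],[0,-1,0,0,0,0,0],[0,-1,0,0,0,0,0]]]'

```text
t: 14.15
eef_pos: [0.6527, -0.3011, 0.2902]
eef_rot: [180.0, 0.0, 168.4]
force: [-0.6, -0.3, -0.4]
finger_gap: 0.0853
gripper_force: 0.0
```

```bash
python3 - <<'E'
from h import *
np.set_printoptions(precision=4,suppress=True)
c=snap('wrist','w9'); o=get_obs(); print(o['t'],o['eef_pos'],o['eef_rot'])
for r in(.60,.61):
    print('rd',fit([c],'rd',r,-.2824,0,.102))
print('hex',[fit([c],'hex',.603,-.288,a,.068) for a in(0,30)])
print('ob',fit([c],'ob',.605,-.285,-13.4,.034))
t=snap('top','top1')
print(fit([t],'sq',.4631,.1982,-11.6,.036))
x,y=proj(c,[.603,-.283,.08])[0].astype(int); a=c['color'][max(0,y-90):y+90,x-120:x+120]
cv2.imwrite('pics/c9.png',cv2.resize(a,None,fx=3,fy=3,interpolation=cv2.INTER_CUBIC)[:,:,::-1]); print(x,y)
E
```

```text
14.2 [ 0.6527 -0.3012  0.2901] [179.998    0.0101 168.4054]
rd (array([ 0.6057, -0.2838, -4.2462]), np.float64(65.03741455078125))
rd (array([ 0.6057, -0.2838, -3.7525]), np.float64(64.98854064941406))
hex [(array([ 0.608 , -0.2786, -8.4977]), np.float64(78.53250122070312)), (array([ 0.608 , -0.2785, 51.4523]), np.float64(78.5128402709961))]
ob (array([  0.605 ,  -0.2844, -13.448 ]), np.float64(93.77009582519531))
(array([  0.4628,   0.1984, -12.6946]), np.float64(111.92858123779297))
334 151
```

View pics/c9.png

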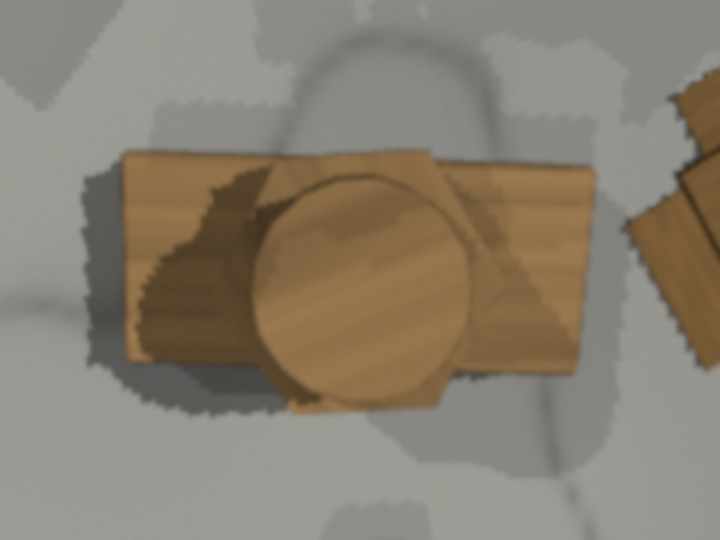

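The crop shows the round former lying clear on the hexagonal one, with its centre at crop (361,290). The oblong is below. I'll check by pixel and head for the round.

```bash
python3 - <<'E'
from h import *
c=load('w9'); print(at(c,(334.3,157.7),.102))
go((.6045,-.2838,.145),171.4)
E
```

```text
[[ 0.60420552 -0.28429165  0.102     ]]
t 14.25 pos [ 0.6526 -0.3013  0.29  ] yaw 168.4 gap 0.0856 F [ 0.1  0.1 -0.7]
shift cm [ -4.81   1.75 -14.5 ] turn rad 0.052
```

Request:
send_rows --commands '[[[-2,1,-2,0,0,0,0],[-4,1.5,-4,0,0,0,0],[-4.8,1.7,-6.5,0,0,0,0],[-4.8,1.7,-9,0,0,0,0],[-4.8,1.7,-11.5,0,0,0,0],[-4.8,1.7,-13.5,0,0,0,0],[-4.8,1.7,-14.5,0,0,0,0],[-4.8,1.7,-14.5,0,0,0,0]]]'

```text
t: 15.05
eef_pos: [0.6038, -0.284, 0.1432]
eef_rot: [179.9, -0.2, 168.4]
force: [0.2, -0.4, 0.0]
finger_gap: 0.0851
gripper_force: 0.0
```

Request:
send_rows --commands '[[[0,0,0,0,0,0,0.15],[0,0,0,0,0,0,0.3],[0,0,0,0,0,0,0.4],[0,0,0,0,0,0,0.6],[0,0,0,0,0,0,1],[0,0,0,0,0,0,1],[0,0,0,0,0,0,1],[0,0,0,0,0,0,1]]]'

```text
t: 15.85
eef_pos: [0.6054, -0.285, 0.1465]
eef_rot: [-180.0, 0.2, 168.4]
force: [0.2, 0.4, 5.6]
finger_gap: 0.0488
gripper_force: 41.7
```

```bash
python3 - <<'E'
from h import *
np.set_printoptions(precision=4,suppress=True)
o=get_obs();p=o['eef_pos']; c=snap('wrist','w10'); print(o['gripper_force'],fit([c],'rd',p[0],p[1],0,.102))
go((.4471,.0113,.30),168.4)
E
```

```text
41.70719861984253 (array([ 0.6049, -0.285 , -3.645 ]), np.float64(130.9541015625))
t 15.9 pos [ 0.6054 -0.285   0.1465] yaw 168.38 gap 0.0489 F [-0.5  0.2  6.3]
shift cm [-15.83  29.63  15.35] turn rad 0.0
```

Request:
send_rows --commands '[[[0,0,0.5,0,0,0,1],[0,0,1.5,0,0,0,1],[0,0,3,0,0,0,1],[0,0,5,0,0,0,1],[0,0,7.5,0,0,0,1],[0,0,10,0,0,0,1],[0,0,12,0,0,0,1],[0,0,13,0,0,0,1]]]'

```text
t: 16.7
eef_pos: [0.6051, -0.2848, 0.2777]
eef_rot: [-179.9, 0.2, 168.4]
force: [-0.5, -0.9, 0.1]
finger_gap: 0.0487
gripper_force: 41.4
```

```bash
python3 - <<'E'
from h import *
np.set_printoptions(precision=4,suppress=True)
o=get_obs();p=o['eef_pos']; c=snap('wrist','w11'); print(o['gripper_force'],fit([c],'rd',p[0],p[1],0,p[2]-.145+.102))
go((.4471,.0113,.145),168.4)
cv2.imwrite('pics/m11.png',np.hstack([cv2.resize(load(v)['color'],(400,300)) for v in('w10','w11')])[:,:,::-1])
E
```

```text
41.396629214286804 (array([ 0.6037, -0.2845, -4.9572]), np.float64(101.63860321044922))
t 16.75 pos [ 0.6053 -0.285   0.2785] yaw 168.38 gap 0.049 F [ 0.8 -0.8  1.2]
shift cm [-15.82  29.63 -13.35] turn rad 0.0
```

View pics/m11.png

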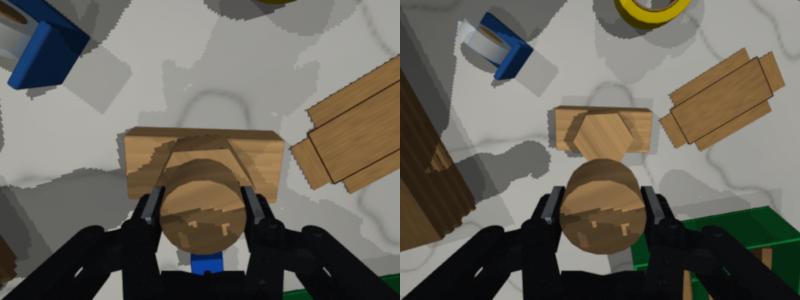

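The round former is held clear, and the hexagonal one is exposed on the oblong. Carrying it to the round blank.

Request:
send_rows --commands '[[[-1.6,3,0,0,0,0,1],[-3.7,7,0,0,0,0,1],[-5.8,11,0,0,0,0,1],[-7.9,15,0,0,0,0,1],[-10,19,0,0,0,0,1],[-12.2,23,0,0,0,0,1],[-14.3,27,0,0,0,0,1],[-15.3,29,0,0,0,0,1]]]'

```text
t: 17.55
eef_pos: [0.4487, 0.0081, 0.2741]
eef_rot: [180.0, -0.2, 168.5]
force: [1.6, -0.8, -0.2]
finger_gap: 0.049
gripper_force: 41.5
```

Request:
send_rows --commands '[[[-0.4,0.6,-2,0,0,0,1],[-0.4,0.6,-5,0,0,0,1],[-0.4,0.6,-9,0,0,0,1],[-0.4,0.6,-13,0,0,0,1],[-0.4,0.6,-16,0,0,0,1],[-0.4,0.6,-17.5,0,0,0,1],[-0.4,0.6,-17.5,0,0,0,1],[-0.4,0.6,-17.5,0,0,0,1]]]'

```text
t: 18.35
eef_pos: [0.4472, 0.0115, 0.0997]
eef_rot: [180.0, -0.1, 168.4]
force: [-0.2, -0.0, -0.6]
finger_gap: 0.049
gripper_force: 41.5
```

```bash
python3 - <<'E'
from h import *
np.set_printoptions(precision=4,suppress=True)
o=get_obs();p=o['eef_pos']; c=snap('wrist','w12'); print(p,fit([c],'rd',p[0],p[1],0,p[2]-.1465+.102))
go((.4477,.0113,.0805),168.4)
E
```

```text
[0.4472 0.0115 0.0997] (array([ 0.4466,  0.0115, -5.0402]), np.float64(132.43997192382812))
t 18.4 pos [0.4479 0.0114 0.1004] yaw 168.38 gap 0.0488 F [ 1.1 -0.3 -0.2]
shift cm [-0.02 -0.01 -1.99] turn rad 0.0
```

Request:
send_rows --commands '[[[0,0,-0.6,0,0,0,1],[0,0,-1.2,0,0,0,1],[0,0,-1.5,0,0,0,1],[0,0,-1.7,0,0,0,1],[0,0,-1.8,0,0,0,1],[0,0,-1.9,0,0,0,1],[0,0,-1.95,0,0,0,1],[0,0,-2.0,0,0,0,1]]]'

```text
t: 19.2
eef_pos: [0.4476, 0.0115, 0.0804]
eef_rot: [180.0, 0.0, 168.4]
force: [-3.5, 1.8, 11.5]
finger_gap: 0.049
gripper_force: 42.3
```

Request:
send_rows --commands '[[[0,0,-0.03,0,0,0,1],[0,0,-0.06,0,0,0,1],[0,0,-0.09,0,0,0,1],[0,0,-0.1,0,0,0,1],[0,0,-0.1,0,0,0,1],[0,0,-0.1,0,0,0,1],[0,0,-0.1,0,0,0,1],[0,0,-0.1,0,0,0,1]]]'

```text
t: 20.0
eef_pos: [0.4476, 0.0115, 0.0804]
eef_rot: [-180.0, 0.0, 168.4]
force: [-5.1, 0.4, 17.1]
finger_gap: 0.0491
gripper_force: 42.8
```

Request:
send_rows --commands '[[[0,0,0.12,0,0,0,0.9],[0,0,0.15,0,0,0,0.4],[0,0,0.15,0,0,0,0.2],[0,0,0.15,0,0,0,0],[0,0,0.15,0,0,0,0],[0,0,0.15,0,0,0,0],[0,0,1,0,0,0,0],[0,0,3,0,0,0,0]]]'

```text
t: 20.8
eef_pos: [0.4464, 0.0117, 0.1083]
eef_rot: [-180.0, -0.2, 168.4]
force: [-0.5, 0.6, 0.1]
finger_gap: 0.0849
gripper_force: 0.0
```

Request:
send_rows --commands '[[[0,0,4,0,0,0,0],[0,0,8,0,0,0,0],[1,-2,12,0,0,0,0],[2,-4,15,0,0,0,0],[4,-7,17,0,0,0,0],[6,-10,18,0,0,0,0],[8,-14,18,0,0,0,0],[10,-18,18,0,0,0,0]]]'

```text
t: 21.6
eef_pos: [0.5484, -0.1698, 0.2904]
eef_rot: [-180.0, 0.1, 168.4]
force: [0.3, 0.4, 0.8]
finger_gap: 0.0852
gripper_force: 0.0
```

Request:
send_rows --commands '[[[2,-3,0,0,0,0,0],[4,-6,0,0,0,0,0],[7,-9,0,0,0,0,0],[10,-12,0,0,0,0,0],[10.7,-13,0,0,0,0,0],[10.7,-13,0,0,0,0,0],[10.7,-13,0,0,0,0,0],[10.7,-13,0,0,0,0,0]]]'

```text
t: 22.4
eef_pos: [0.6541, -0.2976, 0.2896]
eef_rot: [180.0, -0.0, 168.4]
force: [0.3, 0.8, -0.3]
finger_gap: 0.0853
gripper_force: 0.0
```

```bash
python3 - <<'E'
from h import *
np.set_printoptions(precision=4,suppress=True)
c=snap('wrist','w13'); o=get_obs(); print(o['t'],o['eef_pos'],o['eef_rot'])
c11=load('w11')
print('hex',[fit([c],'hex',.603,-.285,a,.068) for a in(0,20,40)])
print('ob',fit([c],'ob',.605,-.285,-13.4,.034))
t=snap('top','top2'); print(fit([t],'rd',.447,.0113,0,.036))
x,y=proj(c,[.603,-.283,.06])[0].astype(int); y0=max(0,y-90);x0=x-120; a=c['color'][y0:y0+180,x0:x0+240]
cv2.imwrite('pics/c13.png',cv2.resize(a,None,fx=3,fy=3,interpolation=cv2.INTER_CUBIC)[:,:,::-1]); print(x0,y0)
E
```

```text
22.45 [ 0.6541 -0.2975  0.2899] [179.9972   0.0202 168.4266]
hex [(array([ 0.6071, -0.2849, -8.6085]), np.float64(105.77791595458984)), (array([ 0.6071, -0.285 , -8.5482]), np.float64(105.77751922607422)), (array([ 0.6071, -0.2849, 51.3255]), np.float64(105.7799072265625))]
ob (array([  0.6051,  -0.2843, -13.4239]), np.float64(93.9294204711914))
(array([0.4258, 0.0139, 2.8916]), np.float64(14.181075096130371))
209 58
```

View pics/c13.png

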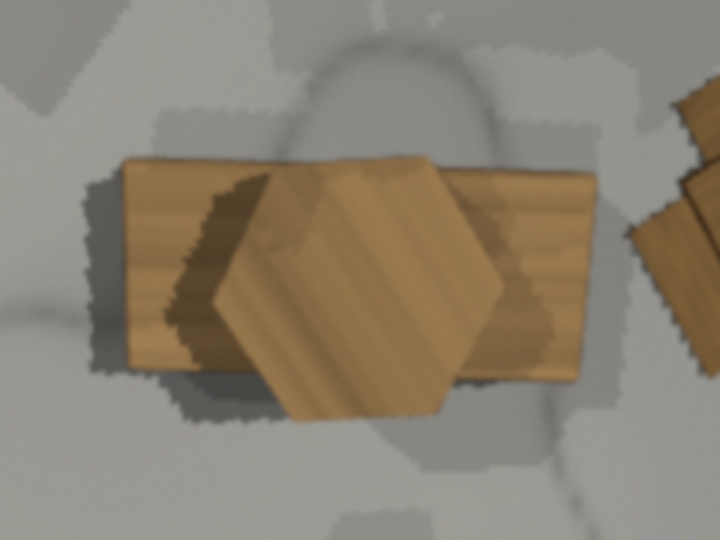

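The hexagonal former is fully visible at crop centre (358,290), turned about -8.6°, lying on the oblong. I'll grip across a flat pair, with the camera side kept away from the bottle.

```bash
python3 - <<'E'
from h import *
c=load('w13'); print(at(c,(328.5,154.5),.068))
go((.6065,-.285,.110),201.4)
E
```

```text
[[ 0.60647032 -0.28448058  0.068     ]]
t 22.5 pos [ 0.6542 -0.2975  0.29  ] yaw 168.43 gap 0.0853 F [ 0.3 -0.5 -0.3]
shift cm [ -4.77   1.25 -18.  ] turn rad 0.575
```

Request:
send_rows --commands '[[[-1,0.5,-1,0,0,0.12,0],[-3,1,-3,0,0,0.25,0],[-4.8,1.2,-5,0,0,0.37,0],[-4.8,1.2,-8,0,0,0.5,0],[-4.8,1.2,-10,0,0,0.575,0],[-4.8,1.2,-11,0,0,0.575,0],[-4.8,1.2,-12,0,0,0.575,0],[-4.8,1.2,-13,0,0,0.575,0]]]' --force 45

```text
t: 23.3
eef_pos: [0.6072, -0.2866, 0.1595]
eef_rot: [-179.9, 0.1, -158.7]
force: [0.4, 0.4, -0.2]
finger_gap: 0.0852
gripper_force: 0.0
```

```bash
python3 - <<'E'
from h import *
go((.6065,-.285,.110),201.4)
E
```

```text
t 23.3 pos [ 0.6072 -0.2866  0.1595] yaw -158.73 gap 0.0852 F [ 0.4  0.4 -0.2]
shift cm [-0.07  0.16 -4.95] turn rad 0.002
```

Request:
send_rows --commands '[[[-0.1,0.15,-1,0,0,0,0],[-0.1,0.15,-2.5,0,0,0,0],[-0.1,0.15,-4,0,0,0,0],[-0.1,0.15,-4.8,0,0,0,0],[-0.1,0.15,-5,0,0,0,0],[-0.1,0.15,-5,0,0,0,0],[-0.1,0.15,-5,0,0,0,0],[-0.1,0.15,-5,0,0,0,0.1]]]'

```text
t: 24.1
eef_pos: [0.6061, -0.2853, 0.1099]
eef_rot: [-179.9, 0.1, -158.7]
force: [-0.3, -1.5, -0.2]
finger_gap: 0.0767
gripper_force: 0.0
```

Request:
send_rows --commands '[[[0,0,0,0,0,0,0.15],[0,0,0,0,0,0,0.2],[0,0,0,0,0,0,0.3],[0,0,0,0,0,0,0.5],[0,0,0,0,0,0,1],[0,0,0,0,0,0,1],[0,0,0,0,0,0,1],[0,0,0,0,0,0,1]]]'

```text
t: 24.9
eef_pos: [0.6062, -0.2854, 0.1103]
eef_rot: [-179.9, 0.1, -158.7]
force: [-0.4, 0.6, 5.6]
finger_gap: 0.0717
gripper_force: 52.6
```

```bash
python3 - <<'E'
from h import *
np.set_printoptions(precision=4,suppress=True)
o=get_obs();p=o['eef_pos']; c=snap('wrist','w14'); print(p,o['gripper_force'],fit([c],'hex',p[0],p[1],-8.6,.068))
E
```

```text
[ 0.6062 -0.2854  0.1103] 52.55966305732727 (array([ 0.6074, -0.285 , -8.2958]), np.float64(127.5804443359375))
```

Request:
send_rows --commands '[[[0,0,0.5,0,0,0,1],[0,0,1.5,0,0,0,1],[0,0,3,0,0,0,1],[0,0,5.5,0,0,0,1],[0,0,8.5,0,0,0,1],[0,0,12,0,0,0,1],[0,0,15,0,0,0,1],[0,0,17,0,0,0,1]]]'

```text
t: 25.75
eef_pos: [0.606, -0.2852, 0.2823]
eef_rot: [-179.9, 0.1, -158.7]
force: [-0.5, 0.4, -0.5]
finger_gap: 0.0715
gripper_force: 51.9
```

```bash
python3 - <<'E'
from h import *
np.set_printoptions(precision=4,suppress=True)
o=get_obs();p=o['eef_pos']; c=snap('wrist','w15'); print(o['gripper_force'],fit([c],'hex',p[0],p[1],-8.6,p[2]-.1115+.068),fit([c],'ob',.605,-.285,-13.4,.034))
go((.606,.2944,.28),192.8)
cv2.imwrite('pics/m15.png',np.hstack([cv2.resize(load(v)['color'],(400,300)) for v in('w14','w15')])[:,:,::-1])
E
```

```text
51.88543617725372 (array([ 0.6079, -0.2846, -8.2591]), np.float64(128.17938232421875)) (array([  0.6062,  -0.2843, -13.4035]), np.float64(100.71961212158203))
t 25.8 pos [ 0.6067 -0.2857  0.2855] yaw -158.67 gap 0.0715 F [ 0.7 -0.4  2. ]
shift cm [-0.07 58.01 -0.55] turn rad -0.149
```

View pics/m15.png

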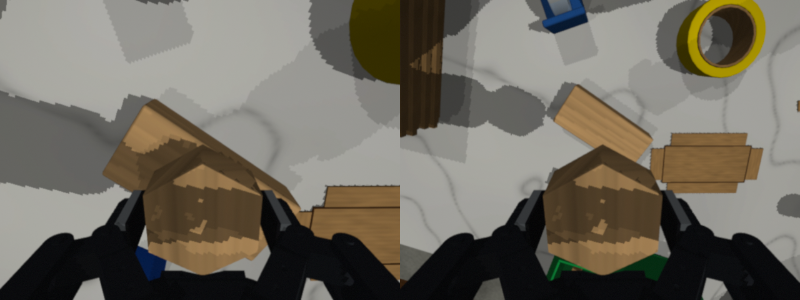

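The views show the hexagon held off the stack, but the gap reads 71.5 mm where 64 is expected. I'll look at the grip enlarged.

```bash
python3 - <<'E'
from h import *
c=load('w15')['color'][270:470,200:460]; cv2.imwrite('pics/c15.png',cv2.resize(c,None,fx=3,fy=3,interpolation=cv2.INTER_CUBIC)[:,:,::-1])
E
```

```text
(no output)
```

View pics/c15.png

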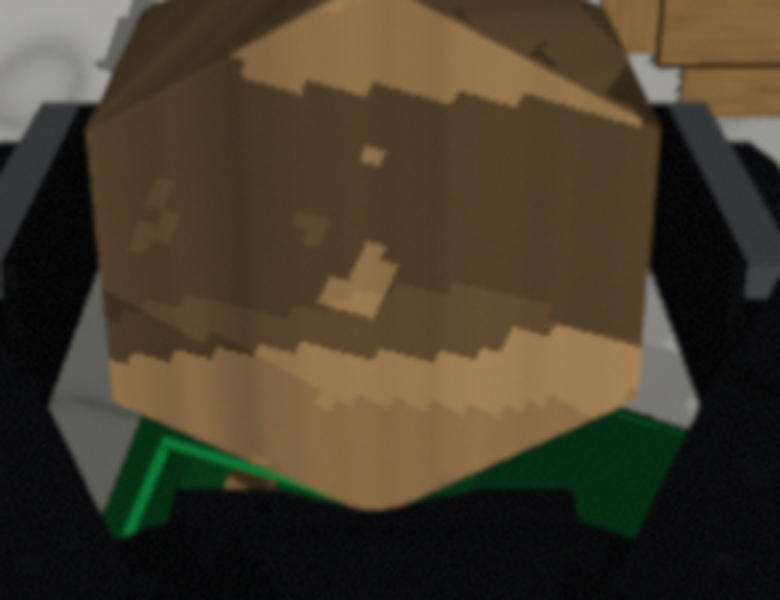

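The hexagon's left and right flats face the pads, at crop x≈90–115 and 640–660. I'll check its size and pose from those corners.

```bash
python3 - <<'E'
from h import *
np.set_printoptions(precision=4,suppress=True)
from scipy.spatial.transform import Rotation as Rr
C=np.load('cam_in_tcp.npy')
c=dict(load('w15')); c['world_from_camera']=C   # tool frame; z along the fingers
px=[(229.3,313.3),(237.7,402.7),(325,440),(412.3,403.3),(420,312.7)]
for zt in(.030,.035,.040,.045,.050):
    q=at(c,px,zt)[:,:2]*1000; print(zt,q.round(1).tolist(),'width up',round(np.linalg.norm(q[0]-q[4]),1),'low',round(np.linalg.norm(q[1]-q[3]),1),'side',np.linalg.norm(q[0]-q[1]).round(1))
print('t',get_obs()['t'])
for n,z in(('w5',0),('w11',0)): pass
E
```

```text
0.03 [[24.3, -28.4], [-8.6, -28.3], [-24.2, 0.1], [-8.8, 28.4], [24.5, 28.2]] width up 56.5 low 56.7 side 32.8
0.035 [[21.4, -29.8], [-13.1, -29.7], [-29.4, 0.1], [-13.3, 29.8], [21.6, 29.6]] width up 59.4 low 59.5 side 34.5
0.04 [[18.6, -31.2], [-17.6, -31.1], [-34.7, 0.1], [-17.8, 31.3], [18.8, 31.0]] width up 62.2 low 62.3 side 36.1
0.045 [[15.7, -32.6], [-22.1, -32.5], [-40.0, 0.1], [-22.3, 32.7], [15.9, 32.4]] width up 65.0 low 65.2 side 37.8
0.05 [[12.8, -34.0], [-26.6, -33.9], [-45.3, 0.1], [-26.9, 34.1], [13.1, 33.9]] width up 67.8 low 68.0 side 39.4
t 25.8
```

At the known top height the hexagon measures 64 mm, lies level and parallel to the pads, and sits 1.8 mm off along tool x. The grip is sound, so I carry it to its blank.

Request:
send_rows --commands '[[[0,2,0,0,0,-0.02,1],[0,5.5,0,0,0,-0.04,1],[0,9.5,0,0,0,-0.06,1],[-0.1,13.5,0,0,0,-0.08,1],[-0.1,17.5,0,0,0,-0.1,1],[-0.1,21.5,0,0,0,-0.12,1],[-0.1,25.5,0,0,0,-0.14,1],[-0.2,29.5,0,0,0,-0.149,1]]]'

```text
t: 26.6
eef_pos: [0.6031, 0.0116, 0.2784]
eef_rot: [180.0, -0.0, -167.3]
force: [0.6, 0.7, -1.0]
finger_gap: 0.0715
gripper_force: 51.9
```

Request:
send_rows --commands '[[[0,4,0,0,0,0,1],[0,8,0,0,0,0,1],[0,12,0,0,0,0,1],[0,16,0,0,0,0,1],[0,20,0,0,0,0,1],[0,24,0,0,0,0,1],[0,27,0,0,0,0,1],[0,28.4,0,0,0,0,1]]]'

```text
t: 27.4
eef_pos: [0.6028, 0.2967, 0.2781]
eef_rot: [180.0, -0.1, -167.0]
force: [0.5, 0.1, -1.7]
finger_gap: 0.0714
gripper_force: 51.9
```

Request:
send_rows --commands '[[[0,0,-1,0,0,0,1],[0,0,-4,0,0,0,1],[0,0,-8,0,0,0,1],[0,0,-12,0,0,0,1],[0,0,-15,0,0,0,1],[0,0,-17,0,0,0,1],[0,0,-17,0,0,0,1],[0,0,-17,0,0,0,1]]]'

```text
t: 28.2
eef_pos: [0.6035, 0.2924, 0.1086]
eef_rot: [-180.0, -0.1, -167.3]
force: [-0.2, 0.3, -0.1]
finger_gap: 0.0714
gripper_force: 52.1
```

```bash
python3 - <<'E'
from h import *
np.set_printoptions(precision=4,suppress=True)
o=get_obs();p=o['eef_pos']; c=snap('wrist','w16'); print(p,fit([c],'hex',p[0],p[1],-17.2,p[2]-.0432))
go((.6042,.2940,.0788),192.8)
# visible part of the blank, re-checked
t=snap('top','top3')
E
```

```text
[0.6035 0.2924 0.1086] (array([  0.6052,   0.2928, -17.013 ]), np.float64(134.6603240966797))
t 28.25 pos [0.6043 0.293  0.1099] yaw -167.29 gap 0.0715 F [-0.4 -0.3 -0.3]
shift cm [-0.01  0.1  -3.11] turn rad 0.001
```

Request:
send_rows --commands '[[[0,0.1,-1,0,0,0,1],[0,0.12,-1.8,0,0,0,1],[0,0.12,-2.3,0,0,0,1],[0,0.12,-2.6,0,0,0,1],[0,0.12,-2.75,0,0,0,1],[0,0.12,-2.85,0,0,0,1],[0,0.12,-2.9,0,0,0,1],[0,0.12,-2.95,0,0,0,1]]]'

```text
t: 29.1
eef_pos: [0.6038, 0.2952, 0.0796]
eef_rot: [180.0, 0.0, -167.2]
force: [-0.8, 0.4, 0.2]
finger_gap: 0.0715
gripper_force: 52.1
```

Request:
send_rows --commands '[[[0,0,-0.05,0,0,0,1],[0,0,-0.1,0,0,0,1],[0,0,-0.15,0,0,0,1],[0,0,-0.15,0,0,0,1],[0,0,-0.15,0,0,0,1],[0,0,-0.15,0,0,0,1],[0,0,-0.15,0,0,0,1],[0,0,-0.15,0,0,0,1]]]'

```text
t: 29.9
eef_pos: [0.6037, 0.2952, 0.0783]
eef_rot: [180.0, 0.0, -167.2]
force: [-1.2, -1.3, 5.3]
finger_gap: 0.0718
gripper_force: 52.6
```

```bash
python3 - <<'E'
from h import *
np.set_printoptions(precision=4,suppress=True)
o=get_obs();p=o['eef_pos']; c=snap('wrist','w17'); print(p,o['eef_rot'],o['force'],fit([c],'hex',p[0],p[1],-17.2,.036))
E
```

```text
[0.6037 0.2952 0.0783] [ 179.9933    0.0184 -167.2089] [-1.159  -1.314   5.3041] (array([  0.6049,   0.2954, -17.1675]), np.float64(134.0381317138672))
```

It is in contact but 1 mm off, so I lift it slightly, correct and set it down again.

Request:
send_rows --commands '[[[0,0,0.2,0,0,0,1],[0.05,-0.06,0.25,0,0,0,1],[0.07,-0.1,0.25,0,0,0,1],[0.07,-0.1,0.25,0,0,0,1],[0.07,-0.1,0.15,0,0,0,1],[0.07,-0.1,0.08,0,0,0,1],[0.07,-0.1,0.02,0,0,0,1],[0.07,-0.1,-0.03,0,0,0,1]]]'

```text
t: 30.75
eef_pos: [0.6042, 0.2942, 0.0783]
eef_rot: [-180.0, 0.0, -167.2]
force: [-3.5, -1.0, 7.5]
finger_gap: 0.0716
gripper_force: 52.8
```

Request:
send_rows --commands '[[[0,0,0.03,0,0,0,0.2],[0,0,0.05,0,0,0,0.1],[0,0,0.05,0,0,0,0],[0,0,0.05,0,0,0,0],[0,0,0.05,0,0,0,0],[0,0,0.05,0,0,0,0],[0,0,1,0,0,0,0],[0,0,3,0,0,0,0]]]'

```text
t: 31.55
eef_pos: [0.6031, 0.2937, 0.1065]
eef_rot: [-180.0, -0.2, -167.2]
force: [-0.8, -0.2, -0.7]
finger_gap: 0.086
gripper_force: 0.0
```

Request:
send_rows --commands '[[[0,0,4,0,0,0,0],[0,0,8,0,0,0,0],[0,0,12,0,0,0,0],[0,0,16,0,0,0,0],[2,-2,18,0,0,0,0],[4,-4,18,0,0,0,0],[6,-6,18,0,0,0,0],[6,-6,18,0,0,0,0]]]'

```text
t: 32.35
eef_pos: [0.6666, 0.2313, 0.2882]
eef_rot: [-180.0, 0.1, -167.4]
force: [1.2, -1.0, -0.1]
finger_gap: 0.0854
gripper_force: 0.0
```

```bash
python3 - <<'E'
from h import *
np.set_printoptions(precision=4,suppress=True)
c=snap('wrist','w18');o=get_obs(); print(o['t'],o['eef_pos'],o['eef_rot'])
print('hex',fit([c],'hex',.606,.2944,-17.2,.036)); print('sq',fit([c],'sq',.463,.1982,-11.6,.036))
cv2.imwrite('pics/w18v.png',c['color'][:,:,::-1])
go((.625,-.25,.29),256.6-180)
E
```

```text
32.4 [0.6653 0.2327 0.2879] [ 179.9928    0.0273 -167.3617]
hex (array([  0.6053,   0.2946, -16.8349]), np.float64(120.97532653808594))
sq (array([  0.459 ,   0.1942, -16.6   ]), np.float64(-0.0))
t 32.4 pos [0.6653 0.2327 0.2879] yaw -167.36 gap 0.0853 F [-0.5  0.5  0.1]
shift cm [ -4.03 -48.27   0.21] turn rad -2.025
```

View pics/w18v.png

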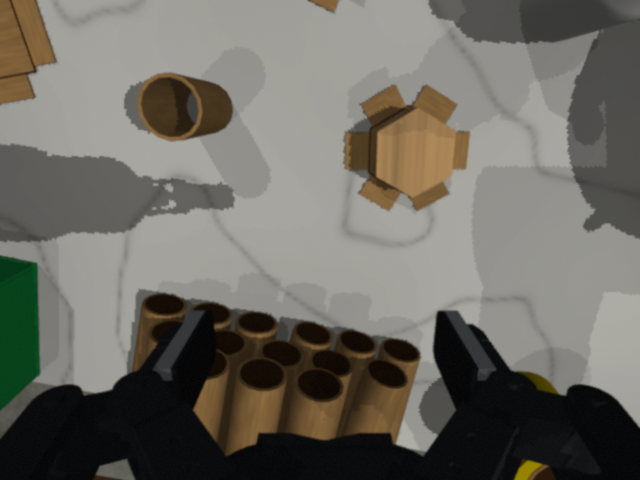

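The hexagon lies centred in its panel at (413,147), the tube still stands at (185,105), and all six flaps are evenly visible. Next is the oblong.

Request:
send_rows --commands '[[[-0.3,-3,0,0,0,-0.12,0],[-0.6,-6,0,0,0,-0.25,0],[-1,-9,0,0,0,-0.38,0],[-1.5,-12,0,0,0,-0.51,0],[-2,-15,0,0,0,-0.64,0],[-2.5,-18,0,0,0,-0.77,0],[-2.8,-22,0,0,0,-0.9,0],[-3,-26,0,0,0,-1.02,0]]]'

```text
t: 33.2
eef_pos: [0.6334, -0.0256, 0.2883]
eef_rot: [180.0, -0.0, 134.2]
force: [1.9, 0.1, 0.2]
finger_gap: 0.0856
gripper_force: 0.0
```

Request:
send_rows --commands '[[[-0.5,-4,0,0,0,-0.13,0],[-1,-8,0,0,0,-0.26,0],[-1.5,-12,0,0,0,-0.39,0],[-2,-16,0,0,0,-0.52,0],[-2.5,-20,0,0,0,-0.65,0],[-3,-23,0,0,0,-0.78,0],[-3,-25,0,0,0,-0.9,0],[-3,-25.5,0,0,0,-1.0,0]]]'

```text
t: 34.0
eef_pos: [0.6038, -0.2823, 0.2878]
eef_rot: [180.0, 0.0, 76.7]
force: [-0.1, 0.0, -0.6]
finger_gap: 0.0855
gripper_force: 0.0
```

Request:
send_rows --commands '[[[0,0,0,0,0,0,0],[0,0,-2,0,0,0,0],[0,0,-4,0,0,0,0],[0,0,-6,0,0,0,0],[0,0,-7,0,0,0,0],[0,0,-7,0,0,0,0],[0,0,-7,0,0,0,0],[0,0,-7,0,0,0,0]]]'

```text
t: 34.8
eef_pos: [0.6049, -0.2808, 0.2191]
eef_rot: [179.9, 0.0, 77.1]
force: [-0.9, -0.1, 0.2]
finger_gap: 0.0856
gripper_force: 0.0
```

```bash
python3 - <<'E'
from h import *
np.set_printoptions(precision=4,suppress=True)
c=snap('wrist','w19')
print('ob',fit([c],'ob',.605,-.2844,-13.4,.034))
go((.605,-.2844,.077),76.6)
cv2.imwrite('pics/w19v.png',cv2.resize(c['color'],(480,360))[:,:,::-1])
E
```

```text
ob (array([  0.605 ,  -0.285 , -13.3774]), np.float64(118.46916961669922))
t 34.85 pos [ 0.6049 -0.281   0.2191] yaw 77.08 gap 0.0854 F [ 0.8  0.2 -0.1]
shift cm [  0.01  -0.34 -14.21] turn rad -0.008
```

View pics/w19v.png

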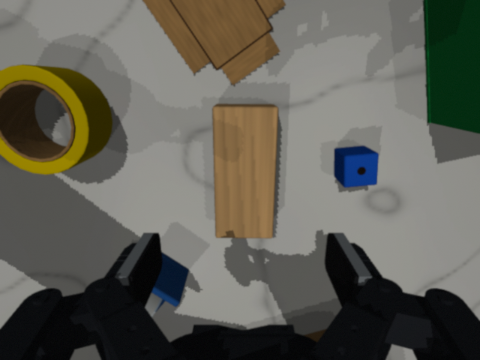

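The oblong lies alone between the open fingers, and the blue cube at (356,165) is clear of the finger path. Descending.

Request:
send_rows --commands '[[[0,-0.2,-2,0,0,-0.008,0],[0,-0.37,-5,0,0,-0.008,0],[0,-0.37,-8,0,0,-0.008,0],[0,-0.37,-11,0,0,-0.008,0],[0,-0.37,-13,0,0,-0.008,0],[0,-0.37,-14,0,0,-0.008,0],[0,-0.37,-14.1,0,0,-0.008,0],[0,-0.37,-14.1,0,0,-0.008,0.1]]]'

```text
t: 35.65
eef_pos: [0.605, -0.285, 0.0777]
eef_rot: [179.9, 0.0, 76.6]
force: [0.4, 0.6, -0.2]
finger_gap: 0.0769
gripper_force: 0.0
```

Request:
send_rows --commands '[[[0,0,0,0,0,0,0.15],[0,0,0,0,0,0,0.25],[0,0,0,0,0,0,0.35],[0,0,0,0,0,0,0.5],[0,0,0,0,0,0,1],[0,0,0,0,0,0,1],[0,0,0,0,0,0,1],[0,0,0,0,0,0,1]]]'

```text
t: 36.45
eef_pos: [0.6051, -0.285, 0.0782]
eef_rot: [179.9, 0.0, 76.6]
force: [0.4, 0.9, 6.6]
finger_gap: 0.0571
gripper_force: 50.3
```

```bash
python3 - <<'E'
from h import *
np.set_printoptions(precision=4,suppress=True)
o=get_obs();c=snap('wrist','w20')
print(o['eef_pos'],o['eef_rot'],'ob',fit([c],'ob',.605,-.2845,-13.4,.034))
E
```

```text
[ 0.6051 -0.285   0.0782] [179.8508   0.0495  76.5946] ob (array([  0.606 ,  -0.2815, -13.17  ]), np.float64(78.2869644165039))
```

Request:
send_rows --commands '[[[0,0,0.5,0,0,0,1],[0,0,1.5,0,0,0,1],[0,0,3,0,0,0,1],[0,0,5,0,0,0,1],[0,0,7,0,0,0,1],[0,0,8,0,0,0,1],[0,0,8,0,0,0,1],[0,0,8,0,0,0,1]]]'

```text
t: 37.3
eef_pos: [0.6041, -0.2844, 0.1562]
eef_rot: [-180.0, -0.0, 76.6]
force: [0.3, -0.2, -1.6]
finger_gap: 0.0573
gripper_force: 49.6
```

```bash
python3 - <<'E'
from h import *
np.set_printoptions(precision=4,suppress=True)
o=get_obs();c=snap('wrist','w21');p=o['eef_pos']
print(p,o['eef_rot'],'ob',fit([c],'ob',p[0],p[1],-13.4,p[2]-.0768+.034))
go((.6057,-.1112,.157),111.5)
cv2.imwrite('pics/m21.png',np.hstack([cv2.resize(load(v)['color'],(400,300)) for v in('w20','w21')])[:,:,::-1])
E
```

```text
[ 0.6041 -0.2844  0.1562] [-179.9768   -0.0094   76.5924] ob (array([  0.6045,  -0.2808, -13.9899]), np.float64(71.11557006835938))
t 37.35 pos [ 0.6038 -0.2842  0.1556] yaw 76.59 gap 0.0575 F [-0.3  0.8 -2. ]
shift cm [ 0.19 17.3   0.14] turn rad 0.609
```

View pics/m21.png

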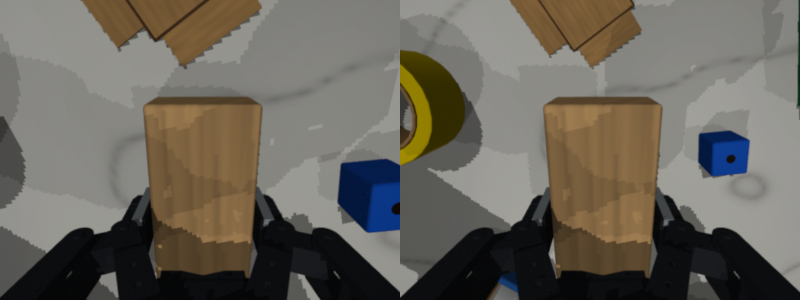

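The oblong is gripped square, gap 57 mm. Its far top edge is at montage row 104. I'll get its offset along the tool from that edge.

```bash
python3 - <<'E'
from h import *
np.set_printoptions(precision=4,suppress=True)
C=np.load('cam_in_tcp.npy')
for n in('w20','w21'):
    c=dict(load(n)); c['world_from_camera']=C
    for X in(330,360,400,440,480):
        g=cv2.GaussianBlur(c['color'].astype(np.float32).sum(2),(0,0),1.2)[180:230,X]; d=np.diff(g); r=180+np.argsort(-abs(d))[:4]
        print(n,X,r, [round(v*1000,1) for v in at(c,[(X,q+.5) for q in r],.0440)[:,0]])
    print([proj(c,[x/1000,0,.0442]).round(1).tolist() for x in(63,65,67)],[proj(c,[x/1000,0,.0782]).round(1).tolist() for x in(65,)])
E
```

```text
w20 330 [201 222 227 226] [np.float64(54.9), np.float64(48.2), np.float64(46.6), np.float64(46.9)]
w20 360 [224 188 187 192] [np.float64(47.6), np.float64(58.9), np.float64(59.2), np.float64(57.7)]
w20 400 [224 223 225 222] [np.float64(47.6), np.float64(47.9), np.float64(47.3), np.float64(48.2)]
w20 440 [220 221 225 226] [np.float64(48.9), np.float64(48.6), np.float64(47.3), np.float64(46.9)]
w20 480 [183 182 200 198] [np.float64(60.5), np.float64(60.8), np.float64(55.2), np.float64(55.9)]
[[[324.9, 174.9]], [[324.9, 168.2]], [[324.9, 161.4]]] [[[324.7, 155.1]]]
w21 330 [180 181 182 183] [np.float64(61.4), np.float64(61.1), np.float64(60.7), np.float64(60.4)]
w21 360 [224 223 189 181] [np.float64(47.6), np.float64(47.9), np.float64(58.6), np.float64(61.1)]
w21 400 [224 225 223 200] [np.float64(47.6), np.float64(47.3), np.float64(47.9), np.float64(55.2)]
w21 440 [183 180 182 221] [np.float64(60.5), np.float64(61.4), np.float64(60.8), np.float64(48.6)]
w21 480 [213 212 214 211] [np.float64(51.1), np.float64(51.5), np.float64(50.8), np.float64(51.8)]
[[[324.9, 174.9]], [[324.9, 168.2]], [[324.9, 161.4]]] [[[324.7, 155.1]]]
```

```bash
python3 - <<'E'
from h import *
C=np.load('cam_in_tcp.npy')
for n in('w20','w21'):
    c=dict(load(n)); c['world_from_camera']=C
    for X in(260,290,330,360,390):
        g=cv2.GaussianBlur(c['color'].astype(np.float32).sum(2),(0,0),1)[145:180,X]; d=np.diff(g); r=145+np.argsort(-abs(d))[:3]
        print(n,X,r,d[r-145].round(), at(c,[(X,q+.5) for q in r],.0443)[:,0].round(4))
E
```

```text
w20 260 [154 155 153] [-44. -38. -32.] [0.069  0.0687 0.0693]
w20 290 [154 153 155] [-48. -39. -36.] [0.069  0.0693 0.0687]
w20 330 [154 153 155] [-44. -37. -31.] [0.069  0.0693 0.0687]
w20 360 [154 153 166] [-36. -31.  29.] [0.069  0.0693 0.0655]
w20 390 [154 153 155] [-42. -37. -29.] [0.069  0.0693 0.0687]
w21 260 [154 155 153] [-61. -53. -44.] [0.069  0.0687 0.0693]
w21 290 [154 153 155] [-66. -53. -50.] [0.069  0.0693 0.0687]
w21 330 [154 153 155] [-49. -40. -36.] [0.069  0.0693 0.0687]
w21 360 [154 153 155] [-56. -45. -42.] [0.069  0.0693 0.0687]
w21 390 [154 153 155] [-61. -48. -45.] [0.069  0.0693 0.0687]
```

The offset is only +0.3 mm. Carrying it to the oblong blank with a 0.609 rad turn.

Request:
send_rows --commands '[[[0,1,1,0,0,0.06,1],[0,3,2,0,0,0.14,1],[0,6,2,0,0,0.24,1],[0,9,2,0,0,0.34,1],[0.1,12,2,0,0,0.44,1],[0.1,15,2,0,0,0.53,1],[0.1,17,2,0,0,0.6,1],[0.1,17.35,1,0,0,0.609,1]]]'

```text
t: 38.15
eef_pos: [0.6053, -0.1086, 0.1664]
eef_rot: [180.0, -0.0, 111.7]
force: [-0.5, -0.2, -0.4]
finger_gap: 0.0576
gripper_force: 49.5
```

Request:
send_rows --commands '[[[0,0,-1,0,0,0,1],[0,0,-3,0,0,0,1],[0,0,-5,0,0,0,1],[0,0,-6,0,0,0,1],[0,0,-6,0,0,0,1],[0,0,-6,0,0,0,1],[0,0,-6,0,0,0,1],[0,0,-6,0,0,0,1]]]'

```text
t: 38.95
eef_pos: [0.606, -0.1114, 0.1077]
eef_rot: [179.9, 0.1, 111.5]
force: [-0.5, -0.1, -0.6]
finger_gap: 0.0573
gripper_force: 49.5
```

```bash
python3 - <<'E'
from h import *
go((.6057,-.1112,.0802),111.5)
c=snap('wrist','w22')
E
```

```text
t 38.95 pos [ 0.606  -0.1114  0.1077] yaw 111.47 gap 0.0573 F [-0.5 -0.1 -0.6]
shift cm [-0.03  0.02 -2.75] turn rad 0.001
```

Request:
send_rows --commands '[[[0,0,-0.8,0,0,0,1],[0,0,-1.5,0,0,0,1],[0,0,-2,0,0,0,1],[0,0,-2.3,0,0,0,1],[0,0,-2.45,0,0,0,1],[0,0,-2.55,0,0,0,1],[0,0,-2.6,0,0,0,1],[0,0,-2.65,0,0,0,1]]]'

```text
t: 39.8
eef_pos: [0.6055, -0.1111, 0.0803]
eef_rot: [180.0, 0.0, 111.5]
force: [-0.0, -0.4, -1.7]
finger_gap: 0.0574
gripper_force: 49.5
```

Request:
send_rows --commands '[[[0,0,-0.04,0,0,0,1],[0,0,-0.08,0,0,0,1],[0,0,-0.12,0,0,0,1],[0,0,-0.14,0,0,0,1],[0,0,-0.14,0,0,0,1],[0,0,-0.14,0,0,0,1],[0,0,-0.14,0,0,0,1],[0,0,-0.14,0,0,0,1]]]'

```text
t: 40.6
eef_pos: [0.6054, -0.1111, 0.0802]
eef_rot: [179.9, 0.0, 111.5]
force: [-2.8, 0.8, 8.5]
finger_gap: 0.0572
gripper_force: 50.8
```

Request:
send_rows --commands '[[[0,0,0.04,0,0,0,0.3],[0,0,0.06,0,0,0,0.15],[0,0,0.06,0,0,0,0],[0,0,0.06,0,0,0,0],[0,0,0.06,0,0,0,0],[0,0,0.06,0,0,0,0],[0,0,1,0,0,0,0],[0,0,3,0,0,0,0]]]'

```text
t: 41.4
eef_pos: [0.6041, -0.1107, 0.1078]
eef_rot: [-179.8, -0.1, 111.5]
force: [0.3, -0.5, -0.5]
finger_gap: 0.0856
gripper_force: 0.0
```

Request:
send_rows --commands '[[[0,0,4,0,0,0,0],[0,0,8,0,0,0,0],[0,0,12,0,0,0,0],[1,-2,16,0,0,0,0],[1.5,-4,19,0,0,0,0],[2,-6,21,0,0,0,0],[2,-7,21,0,0,0,0],[2,-7,21,0,0,0,0]]]'

```text
t: 42.2
eef_pos: [0.6252, -0.1823, 0.3188]
eef_rot: [180.0, 0.0, 111.4]
force: [0.2, 0.4, -0.2]
finger_gap: 0.0857
gripper_force: 0.0
```

```bash
python3 - <<'E'
from h import *
np.set_printoptions(precision=4,suppress=True)
c=snap('wrist','w23');o=get_obs(); print(o['t'],o['eef_pos'],o['eef_rot'])
t=snap('top','top4'); s=snap('side','side4')
print('ob',fit([c],'ob',.6057,-.1112,21.5,.036)); print('rd',fit([c],'rd',.447,.0113,0,.036)); print('sq',fit([c],'sq',.463,.198,-11.6,.036))
for n,k,q in(('top',t,0),('side',s,0)):
    for a in(('ob',.6057,-.1112,21.5),('hex',.606,.2944,-17.2),('rd',.447,.0113,0),('sq',.463,.198,-11.6)): print(n,a[0],*fit([k],*a,.036))
im=np.zeros((600,800,3),np.uint8); im[:300,:400]=cv2.resize(c['color'],(400,300),interpolation=cv2.INTER_AREA)
im[:300,400:]=cv2.resize(s['color'][150:420,160:520],(400,300)); im[300:,:800]=cv2.resize(t['color'][160:310,160:560],(800,300),interpolation=cv2.INTER_CUBIC)
cv2.imwrite('pics/m23.png',im[:,:,::-1])
E
```

```text
42.25 [ 0.6248 -0.1812  0.3177] [-179.9457   -0.082   111.4244]
ob (array([ 0.6059, -0.1108, 21.3676]), np.float64(112.71807098388672))
rd (array([ 0.443 ,  0.0073, -5.    ]), np.float64(-0.0))
sq (array([  0.459,   0.194, -16.6  ]), np.float64(-0.0))
top ob [ 0.6049 -0.1101 22.5997] 111.09194946289062
top hex [  0.6055   0.2945 -15.8717] 116.23331451416016
top rd [ 0.449   0.0117 -7.9343] 123.95919799804688
top sq [ 0.4639  0.2232 -8.8906] 117.98367309570312
side ob [ 0.6047 -0.1096 21.6678] 149.59756469726562
side hex [  0.6052   0.2951 -11.6932] 147.96937561035156
side rd [ 0.4466  0.0138 -7.2184] 146.98971557617188
side sq [  0.4611   0.1972 -12.4515] 149.88780212402344
```

View pics/m23.png

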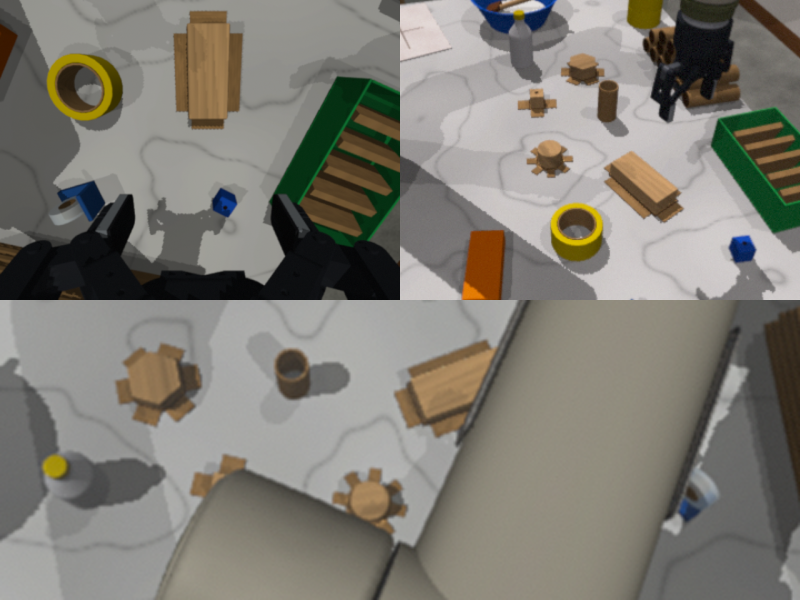

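All four formers sit on their blanks, and the bottle and tube are standing. I'll take one closer wrist check of the round and square.

Request:
send_rows --commands '[[[-2,3,0,0,0,0,0],[-4,6,0,0,0,0,0],[-6.5,10,0,0,0,0,0],[-9,14,0,0,0,0,0],[-12,18,0,0,0,0,0],[-14,21,0,0,0,0,0],[-15,22,0,0,0,0,0],[-15,22,0,0,0,0,0]]]'

```text
t: 43.15
eef_pos: [0.4735, 0.0407, 0.3184]
eef_rot: [-179.9, -0.0, 111.7]
force: [1.6, -0.9, -0.5]
finger_gap: 0.0853
gripper_force: 0.0
```

Request:
send_rows --commands '[[[0,0,0,0,0,0,0],[0,0,0,0,0,0,0],[0,0,0,0,0,0,0],[0,0,0,0,0,0,0],[0,0,0,0,0,0,0],[0,0,0,0,0,0,0],[0,0,0,0,0,0,0],[0,0,0,0,0,0,0]]]'

```text
t: 43.95
eef_pos: [0.4754, 0.0389, 0.3187]
eef_rot: [180.0, 0.0, 111.5]
force: [0.3, 0.7, 0.1]
finger_gap: 0.0852
gripper_force: 0.0
```

```bash
python3 - <<'E'
from h import *
np.set_printoptions(precision=4,suppress=True)
c=snap('wrist','w24')
for a in(('rd',.447,.0113,0),('sq',.463,.198,-11.6)): print(a[0],*fit([c],*a,.036))
im=np.zeros((380,760,3),np.uint8)
for i,(ct,h) in enumerate((((.447,.0113),.06),((.463,.198),.06))):
    a,_,_=ortho(c,ct,h,.002,h/190); im[:,i*380:i*380+380]=a[:380,:380][::-1,::-1]
cv2.imwrite('pics/m24.png',im[:,:,::-1])
E
```

```text
rd [ 0.4473  0.0115 -1.5507] 113.76824951171875
sq [  0.4634   0.1985 -10.8834] 93.35175323486328
```

View pics/m24.png

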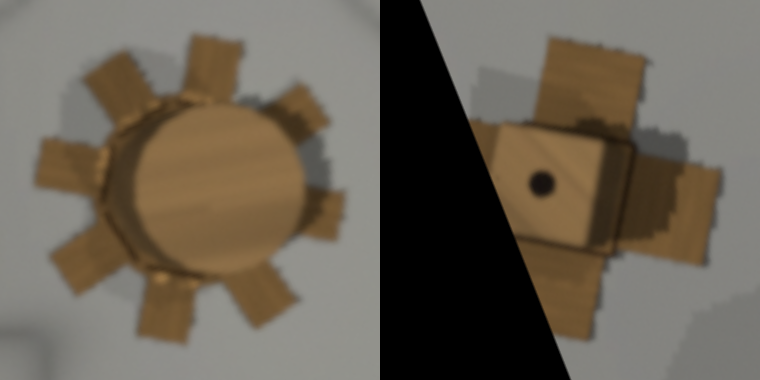

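Round (0.4473, 0.0115) and square (0.4634, 0.1985) are both within about 0.5 mm of their panel centres, inside the crease lines. The gripper is clear of everything, so I hand in.

```bash
python3 -c "
from rig import env
print(env.finish_job())"
```

```text
the job is handed in; nothing more can be done
None
```

All four formers are set down flat in the middle panels of their matching blanks, each within about 1 mm of centre by the camera fits; the bottle and tube are still standing, and I handed the job in at about 44 s of the 104 s allowed.

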